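# Latch the tooth-casting mould

## Robot

A 6-joint arm with a two-finger parallel gripper is mounted at the origin on the work surface. World frame = base frame: x ahead of the robot, y to its left, z up, the work surface at z = 0. Lengths are in m, angles in rad, forces in N, time in s.
With the tool pointing down it reaches from about 0.275 to 1 m from the base axis. Payload 8.4 kg.
Tool frame: the origin (TCP) lies between the finger pads; the fingertips stand 11 mm ahead of it and the grasp point (between the pads) lies 8 mm behind it; z points along the fingers, y is the direction in which the jaws open and shut (so a half turn about z gives the same grasp; the last joint's range is limited). The gripper opens to 85 mm and grips with 20 to 120 N. Pads are 22 mm wide; open, the fingers measure 114 mm over their backs; the gripper's body (76 mm by 85 mm) begins 54 mm behind the grasp point. The pads swing forward as they close: fully open they stand 13 mm farther back than shut.
Start: joints at [-1.306, 0.353, 1.633, -0, 1.155, -0.002], TCP at [0.165, -0.603, 0.206] pointing down, gripper open.
Joint ranges: [-2.63, 2.63], [-0.92, 2.1], [0.06, 2.66], [-1.3, 4.44], [0, 2.69], [-3.02, 3.02]. Speed limits (rad/s): [2.22, 2.22, 2.79, 3.14, 3.14, 3.14].

## Interface

Orientations are given as a unit quaternion [x, y, z, w].
In Python, from rig import telemetry, optics, bot, spotter gives the robot as it stands. The module is installed in compiled form; this text tells all that it offers.
- The arm moves only by the tool send_rows, never from a script. Its argument "deltas" is a list of rows, each a list of 3 entries, a list of its own where there are three numbers: the finger opening in mm, from 0 to 85.4, then the shift along the world's x, y, z in units of 30 mm (1.0 is 30 mm), then the turn, a rotation vector about the world's x, y, z in units of 6 degrees (1.0 is 6 degrees). A call has 1 to 5 rows; each row shifts and turns the commanded pose from where the row before left it; what a row does not reach is not made up. A row lasts 1/8 s, in which the tool goes at most 62.5 mm and 10.7 degrees, less where a joint would pass 70% of its speed; a pose out of reach is approached as far as the arm can. A call is refused whole if a number of a shift passes 1 or a number of a turn 1, either way. A call with a gripper value outside its range is refused whole. The fingers move at their own pace and stop on an object; the grip force is fixed at half the most. Time passes only in rows, so rows that do not move let the fingers close. It gives the time, the measured TCP pose, the force and the opening at its end, in the units of the state.
- telemetry.observe(): the state, without advancing time (a new reading comes with each control period).
- optics.camera(name): name is "side" or "top"; returns a dict with "pixels" (400x640x3 uint8, blue, green, red), "z_map" (400x640 float32, m along the optical axis (not along the pixel's ray), 0 where there is no reading), "fx", "fy", "cx", "cy" (pixels), "k1" (the pictures are not rectified: a ray, as slopes to the right and down, at radius r is drawn at 1 + k1 r^2 times it, then the intrinsics apply), "R" (3x3) and "t" (3): a world point X has camera coordinates R X + t. Camera axes: x right, y down, z forward; pixel columns grow to the right and rows downward; lengths in m; the calibration is good to about 2 mm. A picture is of the moment at which its call begins.
- bot.close_job(): hands the job in, once; it reports no verdict.
Trained networks look in the newest picture that a camera, given by its name, has taken for a name from the list of things; names that differ only in an ending like _2 or _b are one class to them, and where a whole thing is asked for, a point or a joint stands for the part that bears it (a point fixed in the world has none). Each returns a list of dicts, best first, with "score" (0 to 1); they miss things now and then, are a little off and sometimes report something else, mostly with a low value. They report only what shows in the picture. A call takes as long as a camera call.
- spotter.recognise(camera, query): "extent" ([left, top, width, height] in pixels, round what is visible of it).
The state is a dict: "t": time; "joints": joint angles; "joint_vel": joint speeds; "joint_efforts": joint torques, N m; "tool_pos": TCP position; "eef_rot": TCP orientation; "wrist_force": force on the tool from outside, world axes, zero at the start; "moment": the same for the moment, N m; "width": opening from 0.0 (shut) to 1.0 (fully open).
Only numpy, scipy, OpenCV 4.12 (cv2) and the standard library are available. Lean on these libraries where they do the work, as an engineer would, in place of code of your own. Each camera call takes 0.05 s, during which the arm holds its last target.

## Task

The two-part casting mould on the bench is still ajar and its draw latch is open. Hook the latch's wire loop under the lip of the keeper on the loose half, feeling for its seat with light force, then throw the lever over and press it down past centre until it lies fully down and has drawn the stiff halves shut. Do not press the loop hard on the keeper or haul the half along with it, do not hammer the lever, and leave everything else on the bench where it is.

Things in the scene. Friction and masses are not known exactly. Their poses are not given: they have to be found in the camera images.
- mould: Aluminium split mould lying on a steel base plate (130 x 225 x 8 mm), draw latch in the middle of its top; it does not move. Origin on the bench; x along the parting line, y from fixed half (-y) to loose half (+y), z up. Fixed half x -55 to 55, y -75 to 0, top z 78 mm; loose half y 0 to 95 when shut, same height. It is ajar by a gap of 1 to 13 mm that is NOT measured; stiff: 34 N to slide it.
- keeper_shut (a point): fixed mark, mould axes: where the bar's middle would lie in the keeper if the gap were shut (mould y 57.5, z 90 mm). The keeper rides on the loose half, so now it is the unmeasured gap (1 to 13 mm) farther in +y. Keeper, 22 mm wide (x), measured from the bar's seat: upright with its +y face at y -2.5 and its -y face at -8; a lip on it, z 4.7 to 8.2 mm above this mark, overhangs to y +0.5.
- keeper_foot (a point): fixed mark, mould axes: on top of the keeper's flat foot if the gap were shut, below the bar's seat (mould y 57.5, z 86 mm). The foot runs from y -14 to +24 of the seat. The bar clears the lip with its middle over 3 mm beyond the seat, comes down on the foot (middle 2.5 mm above it; under the lip it can be 6.2 mm above it at most), and is drawn back in -y until it meets the upright.
- wire: wire end of the latch's sprung loop: two side wires 5 mm thick, 37 mm over their outsides (x), with thin black rubber sleeves, joined by a round cross-bar 5 mm thick. Origin mid-bar; x along the bar, y along the loop, lever to bar. Pinch it across both wires, from above, near the bar. It swings only in the mould's y-z plane (x = 0) on a pin on the lever, 86 mm from the bar, 20 mm from the lever's pivot.
- loop_bar (a point): middle of the loop's cross-bar, axes as the wire's. Light friction holds the loop at any angle where it is left, so turning the lever down lifts a bar that is not yet drawn back under the lip.
- loop (a joint): stretch of the loop on its springs (m): 0 when slack; takes 10 N to begin, then 11 N per mm. About 0.004 once the latch is properly shut; every mm of gap left open would take 1 mm off it.
- lever_pivot (a point): lever's pivot: on the mould at y -14, z 98 mm, mould axes; carried by a steel block 13 mm wide (x)
- lever (a joint): lever angle (rad): 0 fully down, towards -y, on its stop; 1.57 upright; more leans to the keeper, 2.5 at most. Friction (0.03 N m) holds it. It follows when the loop is pulled to +y (1.7 to 2.3 with the bar beyond the lip). Hooked, it resists from somewhere between 2.1 and 1.35 downward (up to 0.7 N m: 17 N at 40 mm from the pivot); dead centre near 0.3, below that it snaps down by itself.
- handle: lever's steel plate, 22 mm wide (x), 3 mm thick, free end 54 mm from the pivot. Origin on the pivot; y points from the free end to the pivot, z out of the face to push, which lies 5.5 mm off the pivot: the upper face when down, the one towards the keeper when upright.
- lever_tip (a point): free end of the lever plate, mid-width: 54 mm along -y and 6 mm along +z of the handle
- wax_tooth: bystander: big green wax molar on a white disc, 64 mm wide, 60 mm tall
- wax_tooth_2: bystander: a second wax molar, the same
- plaster_tin: bystander: round tin, 86 mm wide, 95 mm tall
- eraser: bystander: small white eraser, 42 x 24 x 12 mm
- wax_knife: bystander: wood-handled modelling knife, 160 mm long, lying
- arch_tray: bystander: white tray 85 x 60 x 22 mm holding a plaster arch
- pencil: bystander: pencil, 150 mm long, lying

How it is judged:
On the way:
1. the hooked loop comes under tension (its springs stretched by over 0.8 mm) while the lever is still up (value of joint loop above 0.0008 m and value of joint lever above 0.7 rad), for 0.1 s.
At the end, for the whole second after the job is handed in: The lever is fully down (within 0.06 rad) and at rest, and the loop's bar sits in the keeper with the halves drawn shut: its springs stretched by 3.1 to 5.5 mm (so the gap is under 1 mm) and the bar within 3 mm in y of the shut seat, at mould z 86 to 95.5 mm (value of joint lever below 0.06 rad and velocity of joint lever below 0.05 rad/s and value of joint loop between 0.0031 and 0.0055 m and y of loop_bar in the frame of mould between 0.0545 and 0.0605 m and z of loop_bar in the frame of mould between 0.086 and 0.0955 m); the robot touches nothing.
It fails at once if with the fingers on the loop, it is pressed or hauled against the keeper or the mould with more than 18 N (contact force between wire and mould above 18 N and contact force between the fingers and wire above 0.5 N).
It fails at once if the lever plate is pushed with more than 40 N (contact force between the fingers and handle above 40 N).
It fails at once if something else on the bench is moved by more than 30 mm (distance of any of wax_tooth, wax_tooth_2, plaster_tin, eraser, wax_knife, arch_tray, pencil from where it was at the start of the episode above 0.03 m).
It also fails if it takes over 53 s, if anything falls off the work surface, if the arm or the gripper's body presses on something with over 40 N, if the wrist force passes 120 N, or if a joint passes its speed limit or range.

## Working session

There is one attempt and no reset: what is moved stays moved. The work goes in short steps, Python scripts to look and compute and a tool call to move; the robot and the scene stay as the last step left them, time stands still between calls to the robot, and variables do not carry over. Pictures are saved under pics/ and viewed, and the job is handed in when it is done.

Besides the shell and the picture viewer there is one more tool, called after "Call:" as name(argument=value, ...) on one line, values as JSON. send_rows: Moves the arm, as the interface text tells. Its arguments: {"type":"object","properties":{"deltas":{"type":"array"}},"required":["deltas"]}

```bash
mkdir -p pics; ls; cat > h.py <<'E'
import numpy as np, cv2
from rig import telemetry, optics, bot, spotter
def snap(c,name):
    d=optics.camera(c); cv2.imwrite('pics/%s.png'%name,d['pixels']); np.savez('/tmp/%s.npz'%name,**d); return d
def ray(d,u,v):
    x=(u-d['cx'])/d['fx'];y=(v-d['cy'])/d['fy'];rd=np.hypot(x,y);r=rd
    for _ in range(20): r=rd/(1+d['k1']*r*r)
    s=r/rd if rd>0 else 1
    return np.array([x*s,y*s,1.])
def px2w(d,u,v,z=None):
    if z is None: z=d['z_map'][int(round(v)),int(round(u))]
    return d['R'].T@(ray(d,u,v)*z-d['t'])
def atz(d,u,v,h):
    c=-d['R'].T@d['t'];q=d['R'].T@ray(d,u,v);return c+q*(h-c[2])/q[2]
def proj(d,X):
    p=d['R']@np.asarray(X)+d['t'];x,y=p[:2]/p[2];k=1+d['k1']*(x*x+y*y)
    return np.array([d['fx']*x*k+d['cx'],d['fy']*y*k+d['cy']])
def cloud(d):
    H,W=d['z_map'].shape
    u,v=np.meshgrid(np.arange(W),np.arange(H))
    K=np.array([[d['fx'],0,d['cx']],[0,d['fy'],d['cy']],[0,0,1.]])
    p=cv2.undistortPoints(np.stack([u,v],-1).reshape(-1,1,2).astype(np.float64),K,np.array([float(d['k1']),0,0,0])).reshape(H,W,2)
    z=d['z_map'];P=np.dstack([p[...,0]*z,p[...,1]*z,z]).astype(float)
    return (P-d['t'])@d['R']
E
python3 - <<'E'
from h import *
for c in ('side','top'):
    d=snap(c,c+'0'); print(c,d['fx'],d['fy'],d['cx'],d['cy'],d['k1'],-d['R'].T@d['t'],d['R'])
    for n in ['mould','wire','handle','loop_bar','lever_tip','keeper_shut','lever_pivot','wax_tooth','plaster_tin','eraser','wax_knife','arch_tray','pencil']:
        try: print(n,[(round(o['score'],2),[round(float(x)) for x in o['extent']]) for o in spotter.recognise(c,n)][:3])
        except Exception as e: print(n,e)
print(telemetry.observe())
E
```

```text
pics
side 408.84806197114665 408.84806197114665 320.7294735795523 197.73961430993646 -0.046761968364820355 [0.28178354 0.6647719  0.46339044] [[-0.89982614 -0.43621713 -0.00524731]
 [-0.21480649  0.45350653 -0.86497977]
 [ 0.37969868 -0.77720425 -0.5017793 ]]
mould [(0.74, [312, 146, 64, 111])]
wire []
handle [(0.57, [340, 145, 14, 24])]
loop_bar []
lever_tip [(0.8, [339, 147, 14, 23])]
keeper_shut [(0.62, [308, 148, 72, 106])]
lever_pivot [(0.83, [308, 147, 70, 107])]
wax_tooth [(0.87, [272, 199, 26, 17]), (0.72, [383, 206, 35, 42]), (0.57, [340, 147, 14, 21])]
plaster_tin [(0.71, [263, 213, 50, 73]), (0.65, [309, 145, 69, 111])]
eraser []
wax_knife [(0.46, [375, 179, 57, 25]), (0.42, [381, 207, 36, 41])]
arch_tray [(0.85, [345, 259, 58, 39])]
pencil [(0.63, [303, 171, 8, 19])]
top 399.87104899008676 399.87104899008676 314.0510785013035 204.81842651259967 -0.03472800690972006 [0.44937651 0.03691359 0.76251539] [[-0.0128955  -0.99865553 -0.05020802]
 [-0.98394947  0.02161112 -0.17713384]
 [ 0.17798074  0.04711793 -0.98290526]]
mould [(0.63, [287, 175, 129, 95]), (0.25, [325, 201, 36,
[... 615 characters left out ...]
49, [288, 172, 130, 97])]
{'t': 1.4, 'joints': array([-1.30641452e+00,  3.52972011e-01,  1.63339710e+00,  2.53785542e-05,
        1.15518330e+00, -2.43657639e-03]), 'joint_vel': array([-0.0002967 ,  0.00074655, -0.0016315 , -0.00097306, -0.00035795,
        0.00025203]), 'joint_efforts': array([ 3.30657158e-04, -6.05170727e+01, -3.42437053e+01,  9.43688110e-05,
        1.17572923e-03, -8.63103423e-06]), 'tool_pos': array([ 0.1647793 , -0.60290003,  0.2062997 ]), 'eef_rot': array([9.91114866e-01, 1.33008731e-01, 1.41376622e-05, 1.84339712e-05]), 'wrist_force': array([-0.24961836, -1.02751616,  0.77811248]), 'moment': array([-0.00286312, -0.02694643, -0.02056009]), 'width': 0.9964128053259915}
```

```bash
python3 - <<'E'
import cv2,numpy as np
a=cv2.imread('pics/top0.png')[120:330,200:460]; cv2.imwrite('pics/top0c.png',cv2.resize(a,None,fx=3,fy=2.8,interpolation=cv2.INTER_CUBIC))
a=cv2.imread('pics/side0.png')[130:310,240:440]; cv2.imwrite('pics/side0c.png',cv2.resize(a,None,fx=3.3,fy=3.3,interpolation=cv2.INTER_CUBIC))
from h import *
d=dict(np.load('/tmp/top0.npz')); P=cloud(d); ok=d['z_map']>0
top=ok&(abs(P[...,2]-.078)<.004)
ys,xs=np.nonzero(top); print(len(xs),P[top].min(0),P[top].max(0))
hi=ok&(P[...,2]>.083)
m=np.zeros(top.shape,np.uint8);m[150:300,270:420]=(top|hi)[150:300,270:420]
for i in range(170,275,5): print(i,' '.join('%3d'%(1000*P[i,j,2]) for j in range(284,420,4)))
E
```

```text
7852 [ 0.26711212 -0.47533273  0.07400289] [0.91592546 0.64470312 0.08199934]
170  -2  -3   0  10  54  51  55  56  52  53  11  -1  -1   1   0  -1   0   0  -1  -1   0  -1   0   6   5   0  -2   1   1   0   0  -1   0   1
175  -3   1  -1  10  12  50  59  56  51  34  13   1   0   0   0   0   0   0   1   1   0   0   6   1  75  78  79  76   6   1   2  -1   0  -2
180  -1   0   0  -1  11  14  30  29  13  14  12   1  -1   0   0   1   0   1   0   0  76  76  77  78  76  75  78  79   7   0   0   0   1   0
185  -2  -1   2   0   0   7  12  13   9   8  -1   1   0  -1   0  -1  76  59  76  78  79  75  76  77  76  76  77  77  76  -2   0   0   0   0
190   0   0  -2  -1  -1   0   0   0   0  -2  -2   1  78  74  75  79  79  77  78  76  76  79  77  77  76  74  81  76  77   6   0   1   0   0
195   0   0   0   0   0   0  -1  -1  76  78  79  78 762  76  77  77  77  76  74  77  77 122 122  78  77  80  76  80  82  78   0   2   0   0
200   0   0   0   0  75  78  78  78  78  77  77  78  77  79  76  75  76 133 131 128 124 151 123  81  81  81  81  82  81  79   6  -2  -2   0
205   2   8   6   6   9  77  75  76  75  7
[... 1217 characters left out ...]

250  -1  -1   0  -1   7   6   8   7  78  76  79  77  76  76  75  78  77  53  11   9   9   7   7   0   1   1  -2   1   0   2   0   2   1   0
255   1   0   2  -1   7   6   7   6  76  77  77  77  77  44   6   6   6   6   7   1  -2   0  -1   1   0   0   0   0  -1  -1   0  -1   0   1
260  -1   0   0   0  -1   6   7   7   9  32   6   7   7   7   8  -1  -1   0   0   1   0   0 762   0   0   0   0   2   1   0  -1   0  -1   0
265  -2   0  -2  -2  -1   6  12   6   8   9   7  -1   0   0   0   0   2   0  -1   0   1  -2   0   0  -2   0  -1   0   0   2   0  -1  -2   0
270   0   0   0   0   0   9   0   0  -1   0   0  -1  -1   0   0   0   0   0   0   0   0   1   0   1   0   0   0   1  -1   1   2   0   0  -1
```

View pics/top0c.png

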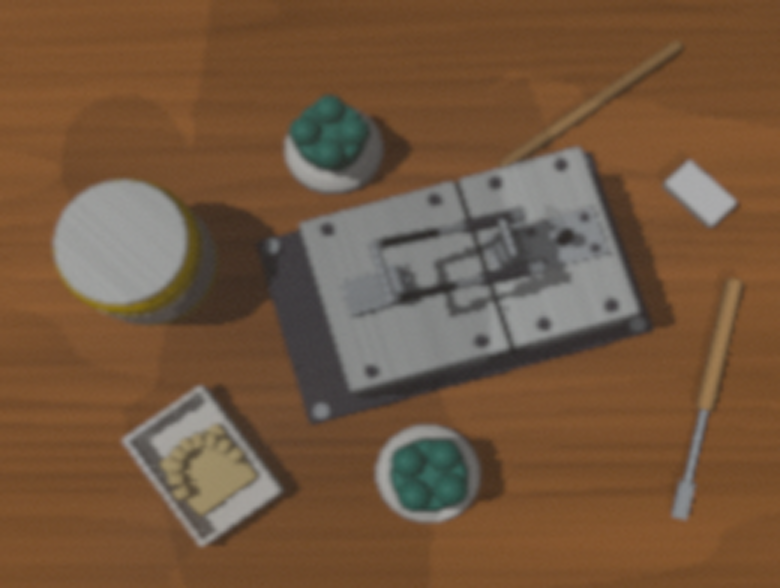

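View pics/side0c.png

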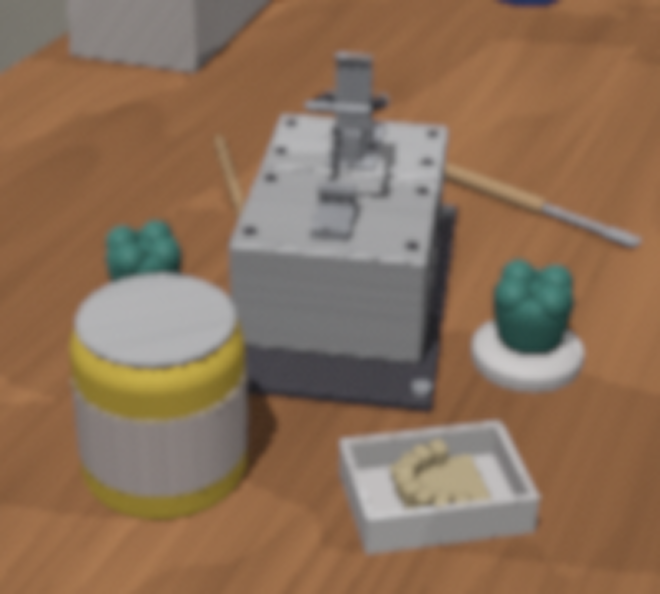

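```bash
cat > fit.py <<'E'
from h import *
d=dict(np.load('/tmp/top0.npz')); P=cloud(d); z=P[...,2]
reg=np.zeros(z.shape,bool);reg[165:280,275:425]=1
m=(reg&(z>.06)&(z<.2)).astype(np.uint8)
# remove tooth: keep biggest component of >.066
m=(reg&(z>.068)&(z<.2)).astype(np.uint8)
n,l,s,c=cv2.connectedComponentsWithStats(m); k=1+np.argmax(s[1:,4]); m=(l==k).astype(np.uint8)
m=cv2.morphologyEx(m,cv2.MORPH_CLOSE,np.ones((5,5)))
cs,_=cv2.findContours(m,cv2.RETR_EXTERNAL,cv2.CHAIN_APPROX_NONE); c=max(cs,key=cv2.contourArea)[:,0]
g=d['pixels'].astype(float).mean(2)
W=np.array([atz(d,u,v,.078)[:2] for u,v in c])
r=cv2.minAreaRect((W*1000).astype(np.float32)); print('rect mm',r)
# area moments
ys,xs=np.nonzero(m); A=np.array([atz(d,u,v,.078)[:2] for u,v in zip(xs,ys)])*1000
mu=A.mean(0);C=np.cov((A-mu).T);w,V=np.linalg.eigh(C);print('mom ctr',mu,'sizes',np.sqrt(12*w),'dir',V[:,1],np.degrees(np.arctan2(V[1,1],V[0,1])))
np.savez('/tmp/fit.npz',mu=mu,dir=V[:,1])
E
python3 fit.py
```

```text
rect mm ((554.0250854492188, -1.3458786010742188), (110.2234878540039, 170.37899780273438), 15.584367752075195)
mom ctr [553.23213218  -1.4675967 ] sizes [109.99395431 170.27908137] dir [-0.27090365  0.96260647] 105.71804660387215
```

```bash
python3 - <<'E'
from h import *
d=dict(np.load('/tmp/top0.npz'))
f=np.load('/tmp/fit.npz');mu=f['mu']/1000;y=f['dir'];x=np.array([y[1],-y[0]]) # z up: x cross y = z
# rectified images at z=0.078 and 0.086, .15, mould axes centered at mu; 0.25mm/px
for h,nm in((.078,'r78'),(.088,'r88'),(.15,'r150')):
    s=0.3
    Y,X=np.meshgrid(np.arange(-105,105,s),np.arange(-65,65,s))
    Wp=np.dstack([mu[0]+(X*x[0]+Y*y[0])/1000,mu[1]+(X*x[1]+Y*y[1])/1000,np.full(X.shape,h)])
    p=Wp@d['R'].T+d['t'];a=p[...,0]/p[...,2];b=p[...,1]/p[...,2];k=1+d['k1']*(a*a+b*b)
    im=cv2.remap(d['pixels'],(d['fx']*a*k+d['cx']).astype(np.float32),(d['fy']*b*k+d['cy']).astype(np.float32),cv2.INTER_CUBIC)
    cv2.imwrite('pics/%s.png'%nm,im)
    if h==.078:
        g=im.mean(2)
        for x0 in(-45,-40,40,45):
            i=int((x0+65)/s); prof=g[i-8:i+8].mean(0)
            print(x0,'edges',[ (round(-105+j*s,1),round(prof[j])) for j in range(0,700,1) if abs(-105+j*s+10)<8][::3])
            gr=np.gradient(cv2.GaussianBlur(prof[None],(0,0),2)[0])
            print([(round(-105+j*s,1),round(gr[j],1)) for j in range(2,698) if abs(gr[j])>3 and abs(gr[j])==max(abs(gr[j-2:j+3]))])
        for y0 in(-70,-55,50,75):
            i=int((y0+105)/s); prof=g[:,i-8:i+8].mean(1)
            gr=np.gradient(cv2.GaussianBlur(prof[None],(0,0),2)[0])
            print('x',y0,[(round(-65+j*s,1),round(gr[j],1)) for j in range(2,len(gr)-2) if abs(gr[j])>3 and abs(gr[j])==max(abs(gr[j-2:j+3]))])
E
```

```text
-45 edges [(-17.7, 153), (-16.8, 153), (-15.9, 152), (-15.0, 151), (-14.1, 149), (-13.2, 143), (-12.3, 133), (-11.4, 116), (-10.5, 97), (-9.6, 88), (-8.7, 96), (-7.8, 114), (-6.9, 131), (-6.0, 143), (-5.1, 148), (-4.2, 150), (-3.3, 151), (-2.4, 151)]
[(-85.5, np.float64(6.5)), (-74.7, np.float64(-5.5)), (-67.5, np.float64(5.2)), (-34.5, np.float64(-5.5)), (-27.6, np.float64(4.9)), (-11.4, np.float64(-5.7)), (-7.8, np.float64(5.7)), (1.5, np.float64(-5.6)), (9.3, np.float64(4.2)), (67.2, np.float64(-4.4)), (74.1, np.float64(4.9)), (86.1, np.float64(-5.1))]
-40 edges [(-17.7, 151), (-16.8, 152), (-15.9, 152), (-15.0, 151), (-14.1, 149), (-13.2, 144), (-12.3, 133), (-11.4, 115), (-10.5, 97), (-9.6, 88), (-8.7, 97), (-7.8, 115), (-6.9, 132), (-6.0, 144), (-5.1, 150), (-4.2, 152), (-3.3, 151), (-2.4, 150)]
[(-85.5, np.float64(6.6)), (-11.4, np.float64(-5.8)), (-7.8, np.float64(5.7)), (86.4, np.float64(-5.2))]
40 edges [(-17.7, 135), (-16.8, 135), (-15.9, 135), (-15.0, 135), (-14.1, 133), (-13.2, 126), (-12.3, 114), (-11.4, 99), (-10.5, 86), (-9.6, 84), (-8.7, 95), (-7.8, 111), (-6.9, 123)
[... 472 characters left out ...]
), (-68.4, np.float64(4.6)), (-34.8, np.float64(-5.1)), (-28.2, np.float64(3.6)), (-12.0, np.float64(-4.8)), (-8.1, np.float64(4.6)), (1.5, np.float64(-3.8)), (8.4, np.float64(3.4)), (66.9, np.float64(-4.2)), (73.5, np.float64(3.5)), (85.8, np.float64(-5.1)), (100.8, np.float64(3.9))]
x -70 [(-54.5, np.float64(5.6)), (-49.1, np.float64(-5.4)), (-42.2, np.float64(4.5)), (43.0, np.float64(-5.0)), (49.6, np.float64(4.0)), (55.0, np.float64(-4.1))]
x -55 [(-54.2, np.float64(5.7)), (-2.3, np.float64(-4.9)), (3.7, np.float64(3.8)), (55.3, np.float64(-5.0))]
x 50 [(-53.6, np.float64(5.6)), (-10.7, np.float64(-3.4)), (55.6, np.float64(-3.8))]
x 75 [(-53.3, np.float64(5.6)), (55.9, np.float64(-3.8))]
```

View pics/r78.png

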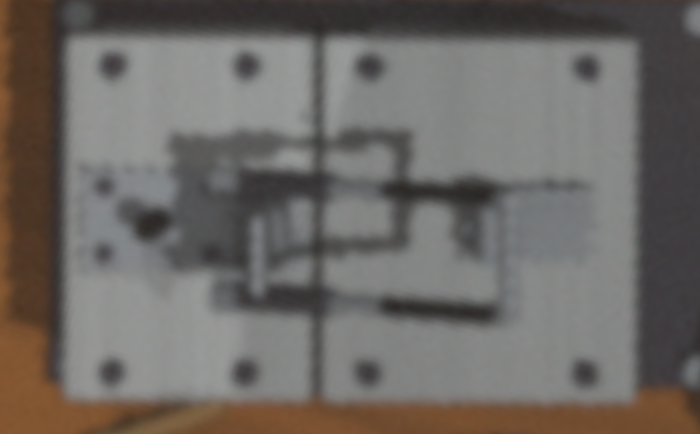

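```bash
cat >> h.py <<'E'
_f=np.load('/tmp/fit.npz');_y=_f['dir'];_x=np.array([_y[1],-_y[0]])
MY=_y+0.0088*_x; MY/=np.linalg.norm(MY); MX=np.array([MY[1],-MY[0]])
O=_f['mu']/1000+(-0.011)*_y+0.0007*_x
def tom(W):
    W=np.asarray(W,float);q=W[...,:2]-O
    return np.concatenate([(q@MX)[...,None],(q@MY)[...,None],W[...,2:]],-1)*1000
def tow(M):
    M=np.asarray(M,float)/1000
    return np.r_[O+M[0]*MX+M[1]*MY,M[2]]
E
python3 - <<'E'
from h import *
print(O,MX,MY,'yaw',np.degrees(np.arctan2(MX[1],MX[0])))
for c in('top','side'):
    d=dict(np.load('/tmp/%s0.npz'%c));Q=tom(cloud(d))
    ok=(d['z_map']>0)&(abs(Q[...,0])<30)&(Q[...,1]>-90)&(Q[...,1]<100)&(Q[...,2]>80.5)&(Q[...,2]<170)
    q=Q[ok]; print(c,len(q))
    q=q[np.argsort(q[:,1])]
    for lo in range(-80,96,4):
        s=q[(q[:,1]>=lo)&(q[:,1]<lo+4)]
        if len(s): print(lo,len(s),'x',s[:,0].min().round(),s[:,0].max().round(),'z',np.percentile(s[:,2],[0,25,50,75,100]).round(1))
E
```

```text
[ 0.5568859  -0.01186664] [0.96495306 0.26242256] [-0.26242256  0.96495306] yaw 15.213856758708815
top 1198
-72 5 x -14.0 14.0 z [80.5 80.5 80.8 81.4 82.4]
-68 29 x -21.0 15.0 z [80.5 81.  81.5 82.2 83.1]
-64 29 x -13.0 16.0 z [80.6 81.2 82.1 82.4 84.4]
-60 27 x -13.0 15.0 z [80.5 81.3 81.9 82.6 84.5]
-56 35 x -14.0 25.0 z [80.5 81.  81.5 81.9 83.6]
-52 22 x -13.0 16.0 z [80.5 81.4 81.7 82.4 98.9]
-48 33 x -14.0 15.0 z [ 80.6  81.5  84.7  97.6 101.2]
-44 35 x -14.0 26.0 z [ 80.6  81.3  81.8  90.3 100.3]
-40 23 x -14.0 15.0 z [80.5 81.2 81.4 81.9 82.4]
-36 26 x -14.0 15.0 z [80.5 81.3 81.6 82.4 83.3]
-32 28 x -13.0 15.0 z [80.6 81.1 81.8 82.5 84.4]
-28 6 x -26.0 19.0 z [ 80.5  90.4 119.3 120.2 121.2]
-24 42 x -20.0 20.0 z [ 81.6 118.7 120.  121.6 124.7]
-20 61 x -20.0 22.0 z [ 98.4 118.4 120.5 123.  124.7]
-16 28 x -20.0 20.0 z [118.4 122.3 122.9 124.  125.3]
-12 91 x -20.0 19.0 z [ 80.7 112.4 124.9 146.5 154.2]
-8 64 x -25.0 20.0 z [ 80.5  94.9 125.9 149.7 152.6]
-4 27 x -21.0 19.0 z [ 81.5 127.1 128.1 128.9 130.6]
0 26 x -20.0 20.0 z [ 81.2 128.5 129.6 130.3 131.5]
4 25 x -20.0 19.0
[... 2184 characters left out ...]
18.0 16.0 z [134.7 135.8 136.8 137.9 139. ]
28 1 x 14.0 14.0 z [137.6 137.6 137.6 137.6 137.6]
36 2 x -18.0 14.0 z [141.7 141.8 141.9 142.  142.1]
40 1 x -18.0 -18.0 z [140.9 140.9 140.9 140.9 140.9]
44 3 x -19.0 15.0 z [143.9 144.8 145.6 146.  146.3]
52 23 x -18.0 17.0 z [ 85.3  94.4  98.4  99.1 149.9]
56 72 x -11.0 15.0 z [ 83.2  87.8  91.8  97.  151.3]
60 68 x -18.0 18.0 z [ 84.9  98.3 148.7 150.1 152.1]
64 16 x -12.0 9.0 z [ 84.9  85.9  86.3 102.7 151.6]
68 14 x -11.0 10.0 z [81.4 85.6 86.3 86.6 88. ]
72 16 x -11.0 9.0 z [84.3 85.6 86.1 86.5 87.1]
76 10 x -10.0 9.0 z [85.2 86.  86.2 86.8 87.4]
80 31 x -10.0 10.0 z [80.8 82.4 84.4 86.2 87.2]
84 13 x -11.0 10.0 z [81.  82.1 84.9 86.  87.5]
```

Call:
send_rows(deltas=[[52, [0.574, 0.966, 0.2], [0, 0, 0.682]], [52, [0.574, 0.966, 0.2], [0, 0, 0.682]], [52, [0.574, 0.966, 0.2], [0, 0, 0.682]], [52, [0.574, 0.966, 0.2], [0, 0, 0.682]], [52, [0.574, 0.966, 0.2], [0, 0, 0.682]]])

```text
t: 2.02
tool_pos: [0.2514, -0.4571, 0.2366]
eef_rot: [0.951, 0.308, 0.0, 0.0]
wrist_force: [0.4, 0.7, 0.2]
width: 0.612
```

Call:
send_rows(deltas=[[52, [0.574, 0.966, 0.2], [0, 0, 0.682]], [52, [0.574, 0.966, 0.2], [0, 0, 0.682]], [52, [0.574, 0.966, 0.2], [0, 0, 0.682]], [52, [0.574, 0.966, 0.2], [0, 0, 0.682]], [52, [0.574, 0.966, 0.2], [0, 0, 0.682]]])

```text
t: 2.65
tool_pos: [0.3375, -0.3121, 0.2666]
eef_rot: [0.882, 0.472, 0.0, 0.0]
wrist_force: [0.9, -0.7, -0.3]
width: 0.609
```

Call:
send_rows(deltas=[[52, [0.574, 0.966, 0], [0, 0, 0.682]], [52, [0.574, 0.966, 0], [0, 0, 0.682]], [52, [0.574, 0.966, 0], [0, 0, 0.682]], [52, [0.574, 0.966, 0], [0, 0, 0.682]], [52, [0.574, 0.966, 0], [0, 0, 0.682]]])

```text
t: 3.28
tool_pos: [0.4236, -0.1672, 0.2665]
eef_rot: [0.784, 0.621, 0.0, 0.0]
wrist_force: [0.5, 0.1, -1.0]
width: 0.605
```

Call:
send_rows(deltas=[[52, [0.574, 0.966, 0], [0, 0, 0.682]], [52, [0.574, 0.966, 0], [0, 0, 0.682]], [52, [0.574, 0.966, 0], [0, 0, 0.682]], [52, [0.574, 0.966, 0], [0, 0, 0.682]], [52, [0.574, 0.966, 0], [0, 0, 0.682]]])

```text
t: 3.9
tool_pos: [0.5097, -0.0222, 0.2664]
eef_rot: [0.661, 0.75, 0.0, 0.0]
wrist_force: [0.5, 0.2, 0.4]
width: 0.613
```

Call:
send_rows(deltas=[[52, [0.574, 0.966, 0], [0, 0, 0.682]], [52, [0.574, 0.966, 0], [0, 0, 0.682]], [52, [0, 0, 0], [0, 0, 0]]])

```text
t: 4.28
tool_pos: [0.5444, 0.0363, 0.2661]
eef_rot: [0.606, 0.796, 0.0, -0.0]
wrist_force: [-0.3, -0.3, -0.7]
width: 0.611
```

```bash
cat >> h.py <<'E'
from scipy.spatial.transform import Rotation as Rn
def pose(by,bz,ang,g=13.,w=3.,gx=0.):
    """TCP world pos and tilt(deg) for bar at mould (by,bz), loop elevation ang deg (bar up +), grip g behind bar, wire w ahead of TCP"""
    a=np.radians(ang);L=np.array([np.cos(a),np.sin(a)]);D=np.array([np.sin(a),-np.cos(a)])
    p=np.array([by,bz])-g*L-w*D
    return tow([gx,p[0],p[1]]),ang
def pin(th): 
    f=np.pi-th+np.radians(11); return np.array([-14+20*np.cos(f),98+20*np.sin(f)])
def R0(tilt):
    b=Rn.from_matrix(np.array([np.r_[MY,0],np.r_[MX,0],[0,0,-1.]]).T)
    return Rn.from_rotvec(np.radians(tilt)*np.r_[MX,0])*b
def delta(tp,tilt,s=None,n=1):
    s=s or telemetry.observe();cur=Rn.from_quat(s['eef_rot'])
    tr=R0(tilt); dr=(tr*cur.inv()).as_rotvec()
    if np.linalg.norm(dr)>2: 
        b=R0(tilt)*Rn.from_euler('z',180,degrees=True); dr=(b*cur.inv()).as_rotvec()
    dp=(tp-s['tool_pos'])/.03; print('total shift',dp.round(3),'turn',(np.degrees(dr)/6).round(3)); print('per row /',n,(dp/n).round(3),(np.degrees(dr)/6/n).round(3))
def tilt():
    s=telemetry.observe();z=Rn.from_quat(s['eef_rot']).as_matrix()[:,2]; zm=[z[:2]@MX,z[:2]@MY,z[2]]
    return tom(s['tool_pos']),np.degrees(np.arctan2(zm[1],-zm[2])),s
E
python3 - <<'E'
from h import *
d=snap('side','s1');s=telemetry.observe()
print(s['tool_pos'],tom(s['tool_pos']),'tcp px',proj(d,s['tool_pos']),proj(d,s['tool_pos']-[0,0,.011]))
Q=tom(cloud(d));ok=(d['z_map']>0)&(Q[...,2]>200)&(Q[...,2]<330)&(Q[...,1]>20)&(Q[...,1]<80)&(abs(Q[...,0])<60)
for lo in range(-55,56,5):
    q=Q[ok&(Q[...,0]>=lo)&(Q[...,0]<lo+5)]
    if len(q)>3: print(lo,len(q),np.percentile(q[:,2],[0,5,10]).round(1),np.median(q[:,1]).round(1))
u,v=proj(d,s['tool_pos']).astype(int)
cv2.imwrite('pics/s1c.png',cv2.resize(d['pixels'][max(0,v-60):v+140,u-100:u+100],None,fx=3,fy=3,interpolation=cv2.INTER_CUBIC))
d=dict(np.load('/tmp/top0.npz'));Q=tom(cloud(d))
# loop line fit
ok=(d['z_map']>0)&(Q[...,2]>126)&(Q[...,2]<156)&(Q[...,1]>0)&(Q[...,1]<66)&(abs(Q[...,0])<24);q=Q[ok]
w=q[q[:,1]<54];p=np.polyfit(w[:,1],w[:,2],1);print('slope deg',np.degrees(np.arctan(p[0])),p,'med z at',np.polyval(p,[0,57,60]))
b=q[(abs(q[:,0])<13)&(q[:,1]>50)];print('bar',len(b),b.mean(0),np.median(b,0)); print('wires x',np.median(w[w[:,0]<0][:,0]),np.median(w[w[:,0]>0][:,0]))
E
```

```text
[0.54367848 0.0352658  0.26608513] [ -0.37592044  48.94650875 266.08512723] tcp px [344.42373412  96.34224602] [344.27741772 102.71019523]
-40 56 [301.5 303.3 304.9] 55.4
-35 71 [294.7 297.8 301.4] 56.8
-30 63 [295.2 297.4 298.9] 59.5
25 87 [294.2 296.  297.7] 57.5
30 56 [293.9 296.8 299.2] 59.7
35 56 [300.3 302.  304.4] 56.3
slope deg 20.371354843740633 [  0.37132767 128.29361432] med z at [128.29361432 149.45929167 150.57327469]
bar 53 [-5.79368977e-02  5.95466026e+01  1.50331250e+02] [1.27913567e-01 5.94833928e+01 1.50216987e+02]
wires x -16.077007979168993 15.870832056955587
```

View pics/s1c.png

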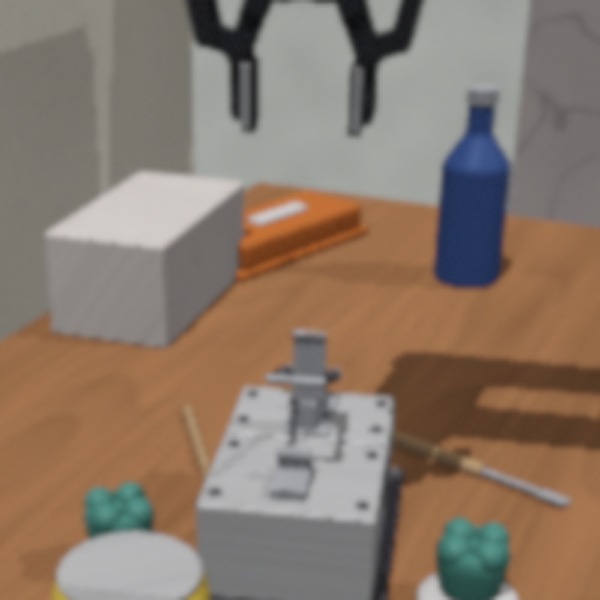

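```bash
python3 - <<'E'
from h import *
d=snap('side','s2');t=snap('top','t2');s=telemetry.observe();print(s['tool_pos'],s['t'],s['joints'])
cv2.imwrite('pics/st2.png',np.vstack([d['pixels'],t['pixels']])[::1][:, :]) 
a=np.hstack([d['pixels'][0:200,240:440],t['pixels'][100:300,220:420]]);cv2.imwrite('pics/st2c.png',cv2.resize(a,None,fx=2,fy=2))
Q=tom(cloud(d))
for v in range(0,90,6): print(v,[ (u,Q[v,u].round().astype(int).tolist()) for u in (322,325,328,344,358,361,364) if d['z_map'][v,u]>0 and Q[v,u,1]>-20])
Q=tom(cloud(t))
ok=(t['z_map']>0)&(Q[...,2]>200);q=Q[ok];print(len(q));print(np.percentile(q,[0,5,50,95,100],axis=0).round())
E
```

```text
[0.54314083 0.03421518 0.26617997] 4.425 [ 6.03731727e-02  1.73006008e-01  1.73722051e+00 -3.41340478e-04
  1.23190837e+00 -2.06047247e-01]
0 [(322, [36, 56, 415]), (325, [31, 59, 415]), (328, [26, 60, 415]), (344, [-1, 81, 417]), (358, [-21, 77, 417]), (361, [-24, 71, 417]), (364, [-28, 60, 416])]
6 [(322, [36, 58, 407]), (325, [31, 60, 407]), (328, [26, 60, 407]), (344, [2, 60, 407]), (358, [-19, 58, 408]), (361, [-24, 60, 408]), (364, [-28, 61, 408])]
12 [(322, [36, 59, 399]), (325, [31, 60, 399]), (328, [27, 58, 399]), (344, [2, 57, 399]), (358, [-20, 60, 399]), (361, [-24, 61, 400]), (364, [-28, 58, 399])]
18 [(322, [36, 58, 390]), (325, [31, 62, 390]), (328, [26, 59, 390]), (344, [1, 61, 391]), (358, [-20, 66, 392]), (361, [-24, 58, 391]), (364, [-29, 58, 391])]
24 [(325, [31, 57, 381]), (328, [26, 60, 381]), (344, [1, 61, 382]), (358, [-21, 67, 383]), (361, [-25, 58, 382]), (364, [-29, 57, 382])]
30 [(328, [25, 66, 373]), (344, [1, 60, 373]), (358, [-20, 60, 374]), (361, [-25, 65, 374]), (364, [-28, 37, 371])]
36 [(325, [30, 66, 365]), (328, [25, 64, 364]), (358, [-21, 66, 366
[... 236 characters left out ...]
 (361, [-26, 62, 348]), (364, [-31, 60, 347])]
54 [(322, [36, 59, 336]), (325, [31, 58, 336]), (328, [28, 51, 335]), (364, [-31, 58, 338])]
60 [(322, [37, 55, 326]), (325, [31, 60, 327]), (328, [26, 61, 327]), (361, [-27, 60, 329]), (364, [-32, 62, 330])]
66 [(322, [37, 55, 316]), (325, [31, 59, 317]), (328, [26, 60, 318]), (361, [-27, 59, 319]), (364, [-32, 59, 320])]
72 [(322, [37, 55, 307]), (325, [31, 60, 308]), (328, [26, 59, 308]), (361, [-28, 60, 310]), (364, [-32, 59, 310])]
78 [(325, [31, 57, 298]), (328, [26, 59, 298]), (361, [-28, 63, 301]), (364, [-33, 57, 300])]
84 []
186854
[[-140.   10.  303.]
 [-116.   16.  614.]
 [ -64.   70.  672.]
 [ -25.  114.  709.]
 [   6.  121.  714.]]
```

View pics/st2c.png

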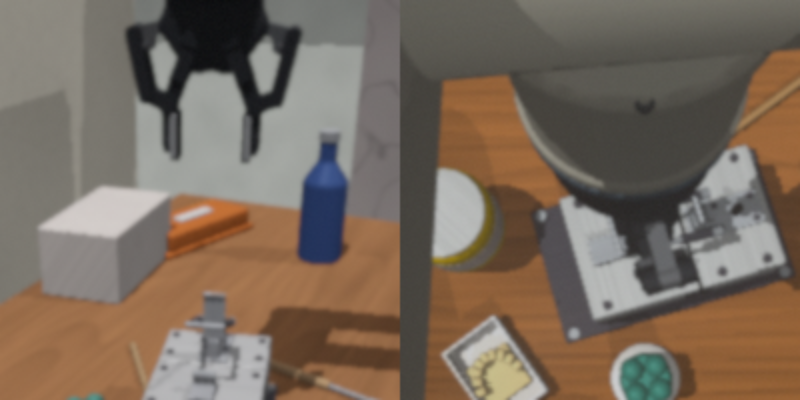

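```bash
python3 - <<'E'
from h import *
t=dict(np.load('/tmp/t2.npz'));Q=tom(cloud(t))
for v in range(196,250,5): print(v,[Q[v,u].round().astype(int).tolist() if t['z_map'][v,u]>0 else 0 for u in range(320,376,6)])
E
```

```text
196 [[-34, 69, 486], [-36, 65, 488], [-38, 61, 494], [-39, 57, 493], [-39, 53, 487], [-40, 49, 487], [-40, 44, 480], [-35, 36, 445], [18, -13, 125], [15, -23, 122]]
201 [[-30, 69, 447], [-33, 65, 454], [-35, 61, 460], [-36, 56, 459], [-37, 52, 456], [-37, 47, 449], [-37, 41, 437], [13, -2, 125], [6, -7, 151], [8, -21, 120]]
206 [[-30, 70, 423], [-33, 66, 433], [-35, 61, 437], [-36, 56, 436], [-37, 51, 433], [-38, 46, 426], [-37, 39, 411], [12, -5, 78], [3, -10, 116], [0, -18, 121]]
211 [[24, 68, 79], [9, 59, 150], [-28, 59, 370], [-36, 56, 411], [-37, 50, 402], [-38, 45, 400], [-40, 40, 405], [4, -2, 77], [-3, -9, 104], [-8, -15, 124]]
216 [[15, 70, 80], [1, 62, 151], [-32, 60, 360], [-40, 57, 404], [-41, 51, 401], [-42, 46, 401], [-37, 36, 347], [-5, 0, 74], [-14, -3, 129], [-16, -13, 125]]
221 [[6, 72, 84], [3, 63, 85], [-1, 53, 98], [-37, 56, 350], [-38, 49, 346], [-47, 47, 398], [-17, 18, 135], [-19, 8, 129], [-16, -7, 78], [-19, -17, 77]]
226 [[-2, 75, 86], [-5, 65, 87], [-16, 57, 148], [-18, 48, 146], [-44, 51, 350], [-51, 49, 398], [-52, 43, 398], [-53, 37, 386], [-24, -4, 78], [-28, -14, 81]]
231 [[-11, 77, 86], [-13, 67, 78], [-15, 57, 77], [-48, 59, 355], [-52, 55, 385], [-55, 50, 398], [-57, 45, 398], [-58, 39, 397], [-33, -2, 76], [-35, -12, 76]]
236 [[-18, 80, 78], [-21, 70, 78], [-24, 60, 81], [-52, 60, 349], [-58, 56, 396], [-60, 51, 396], [-61, 46, 399], [-63, 41, 398], [-64, 36, 398], [-44, -9, 80]]
241 [[-26, 82, 77], [-29, 72, 76], [-32, 62, 77], [-35, 52, 80], [-63, 58, 398], [-64, 53, 398], [-65, 47, 396], [-67, 42, 395], [-49, 3, 77], [-52, -7, 77]]
246 [[-34, 84, 79], [-37, 74, 77], [-40, 65, 78], [-43, 55, 79], [-67, 59, 396], [-49, 35, 77], [-52, 26, 79], [-54, 16, 76], [-54, -1, 11], [-57, -12, 6]]
```

Call:
send_rows(deltas=[[52, [0, 0, 0], [0.82, 0.223, 0]], [52, [0, 0, 0], [0.82, 0.223, 0]], [52, [0, 0, 0], [0.82, 0.223, 0]], [52, [0, 0, 0], [0.82, 0.223, 0]], [52, [0, 0, 0], [0, 0, 0]]])

```text
t: 5.05
tool_pos: [0.5433, 0.0326, 0.2657]
eef_rot: [0.599, 0.781, 0.107, -0.141]
wrist_force: [0.2, -1.3, -0.7]
width: 0.612
```

```bash
python3 - <<'E'
from h import *
d=snap('side','s3');m,a,s=tilt();print(m,a)
cv2.imwrite('pics/s3c.png',cv2.resize(d['pixels'][0:200,240:440],None,fx=3,fy=3,interpolation=cv2.INTER_CUBIC))
Q=tom(cloud(d))
for v in range(0,110,5): print(v,[ (u,Q[v,u].round().astype(int).tolist()) for u in (322,325,328,331,344,358,361,364) if d['z_map'][v,u]>0 and Q[v,u,1]>-20])
E
```

```text
[ -1.24432546  47.08342211 265.97235184] 20.313427066628822
0 [(331, [31, 4, 412]), (344, [9, 9, 412]), (358, [-14, 10, 412]), (361, [-18, 7, 412]), (364, [-23, 9, 412])]
5 [(331, [31, 5, 404]), (344, [9, 9, 405]), (358, [-13, 5, 405]), (361, [-18, 6, 405]), (364, [-23, 7, 405])]
10 [(328, [35, 9, 397]), (331, [30, 9, 397]), (344, [9, 7, 397]), (358, [-14, 9, 397]), (361, [-19, 8, 397]), (364, [-24, 6, 397])]
15 [(322, [46, 5, 389]), (325, [40, 9, 389]), (328, [35, 9, 389]), (331, [29, 13, 390]), (344, [7, 20, 391]), (358, [-16, 20, 391]), (361, [-20, 21, 391]), (364, [-24, 11, 390])]
20 [(322, [45, 8, 381]), (328, [35, 10, 382]), (331, [29, 14, 382]), (344, [7, 16, 383]), (358, [-16, 22, 384]), (361, [-21, 20, 384]), (364, [-25, 14, 383])]
25 [(322, [45, 7, 373]), (331, [29, 13, 374]), (344, [7, 17, 375]), (358, [-16, 23, 376]), (361, [-21, 21, 376]), (364, [-26, 22, 376])]
30 [(331, [27, 24, 368]), (344, [7, 17, 367]), (358, [-17, 25, 369]), (361, [-22, 27, 369]), (364, [-27, 24, 369])]
35 [(331, [27, 27, 361]), (344, [7, 16, 359]), (358, [-17, 22, 361]), (361, [-22, 29, 362]), (364, [-27, 30, 362])]
40 [(328, [32, 28, 353]), (331, [27, 28, 353]), (364, [-27, 26, 354])]
45 [(322, [42, 24, 344]), (325, [37, 29, 345]), (328, [32, 28, 345]), (331, [26, 30, 345]), (364, [-28, 26, 346])]
50 [(322, [42, 28, 337]), (325, [36, 33, 338]), (328, [31, 32, 338]), (331, [26, 31, 338])]
55 [(325, [36, 29, 329]), (328, [31, 34, 330]), (331, [25, 35, 330])]
60 [(325, [36, 32, 321]), (328, [30, 38, 323]), (331, [25, 38, 323]), (364, [-30, 36, 324])]
65 [(325, [35, 34, 314]), (328, [30, 39, 315]), (331, [25, 38, 315]), (364, [-30, 37, 317])]
70 [(325, [35, 37, 306]), (328, [29, 42, 307]), (331, [25, 37, 306]), (364, [-31, 42, 310])]
75 [(328, [29, 43, 299]), (331, [25, 36, 298]), (364, [-31, 46, 302])]
80 [(364, [-31, 36, 292])]
85 []
90 []
95 []
100 []
105 []
```

View pics/s3c.png

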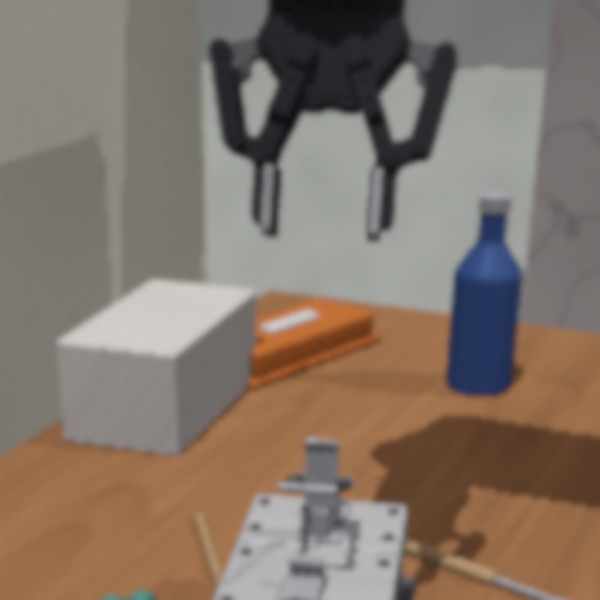

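```bash
python3 - <<'E'
from h import *
p,a=pose(59.5,148.3,20.4,13,-35); print(p); delta(p,a,n=5)
E
```

```text
[0.54126773 0.04556289 0.11096369]
total shift [-0.069  0.411 -5.167] turn [0.015 0.    0.012]
per row / 5 [-0.014  0.082 -1.033] [0.003 0.    0.002]
```

Call:
send_rows(deltas=[[52, [-0.02, 0.1, -0.84], [0, 0, 0]], [52, [-0.02, 0.1, -0.84], [0, 0, 0]], [52, [-0.02, 0.1, -0.84], [0, 0, 0]], [52, [0, 0.1, -0.84], [0, 0, 0]], [52, [0, 0, -0.84], [0, 0, 0]]])

```text
t: 5.72
tool_pos: [0.5417, 0.0472, 0.1401]
eef_rot: [0.597, 0.783, 0.107, -0.14]
wrist_force: [0.7, 0.0, 0.5]
width: 0.607
```

```bash
cat > look.py <<'E'
from h import *
import sys
n=sys.argv[1]
d=snap('side','s'+n);m,a,s=tilt();print('tcp m',m.round(1),'tilt',a.round(1),'F',s['wrist_force'].round(1),'w',round(s['width'],3),'t',s['t'])
c=proj(d,tow([0,35,130]))if len(sys.argv)<3 else proj(d,tow([float(q) for q in sys.argv[2:5]]))
u,v=int(c[0]),int(c[1]);v0=max(0,v-75)
cv2.imwrite('pics/s%sc.png'%n,cv2.resize(d['pixels'][v0:v0+150,u-80:u+80],None,fx=4,fy=4,interpolation=cv2.INTER_CUBIC))
print('crop origin',u-80,v0)
E
python3 look.py 4
```

```text
tcp m [ -0.9  61.4 137. ] tilt 20.3 F [-1.7  0.6 -2.6] w 0.609 t 5.775
crop origin 263 90
```

View pics/s4c.png

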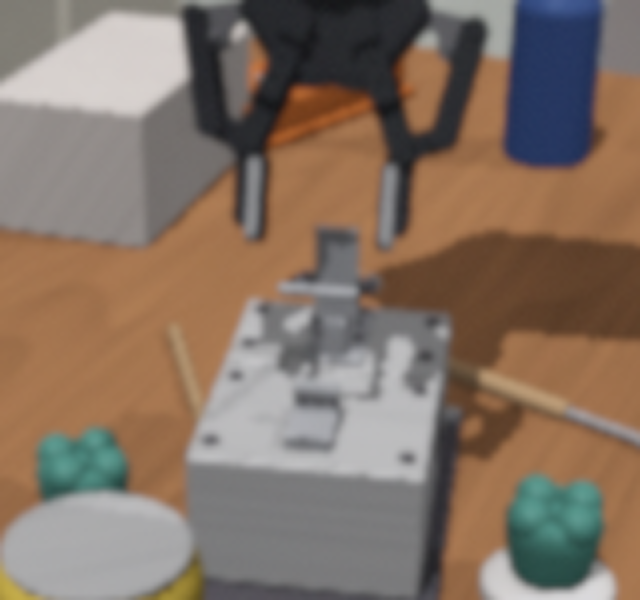

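```bash
python3 - <<'E'
from h import *
d=dict(np.load('/tmp/s4.npz'));Q=tom(cloud(d))
for v in (135,140,144,147,149,151,153,158,162,163): print(v,[ (u,*Q[v,u].round().astype(int).tolist()) for u in range(318,368,2) if d['z_map'][v,u]>0 and Q[v,u,2]>115 and Q[v,u,1]>-30])
E
```

```text
135 [(322, 38, 49, 194), (324, 35, 48, 194), (326, 31, 51, 195), (328, 27, 51, 195), (358, -26, 52, 199), (360, -30, 52, 200), (362, -33, 47, 198), (364, -36, 48, 199)]
140 [(322, 38, 49, 185), (324, 34, 55, 187), (326, 30, 57, 188), (328, 27, 52, 186), (358, -27, 53, 191), (360, -30, 54, 191), (362, -34, 50, 190), (364, -37, 48, 189)]
144 [(322, 38, 52, 178), (324, 33, 56, 180), (326, 30, 56, 180), (328, 27, 49, 177), (358, -27, 56, 184), (360, -31, 57, 185), (362, -34, 52, 183), (364, -38, 53, 184)]
147 [(324, 33, 59, 175), (326, 29, 60, 176), (328, 27, 50, 172), (342, 9, -6, 150), (344, 5, -4, 151), (346, 1, -4, 151), (348, -3, -5, 151), (350, -6, -7, 151), (352, -10, -7, 151), (358, -27, 55, 178), (360, -31, 58, 180), (362, -34, 52, 178), (364, -38, 50, 177)]
149 [(324, 33, 57, 171), (326, 29, 59, 172), (328, 27, 49, 168), (342, 9, -9, 145), (344, 5, -7, 146), (346, 1, -8, 146), (348, -3, -6, 146), (350, -6, -7, 146), (352, -10, -8, 146), (358, -28, 58, 176), (360, -31, 58, 176)]
151 [(342, 9, -8, 141), (344, 5, -9, 141), (346, 2, -9, 141), (348, -3, -7, 142), (350, -7, -7, 142),
[... 174 characters left out ...]
10, -10, 137)]
158 [(338, 15, 7, 132), (340, 14, -12, 123), (342, 9, -10, 125), (344, 5, -11, 124), (346, 1, -9, 126), (348, -3, -11, 125), (350, -7, -8, 127), (352, -10, -16, 123), (354, -14, -18, 123), (356, -17, -22, 121)]
162 [(332, 18, 62, 149), (334, 14, 63, 149), (336, 10, 64, 150), (338, 7, 62, 149), (340, 3, 61, 149), (342, 0, 62, 150), (344, -4, 62, 150), (346, -8, 63, 151), (348, -11, 61, 150), (350, -15, 61, 151), (352, -18, 57, 149), (354, -19, 27, 136), (356, -19, -13, 117)]
163 [(336, 10, 62, 147), (338, 7, 62, 148), (340, 3, 62, 148), (342, -1, 64, 149), (344, -4, 63, 149), (346, -8, 62, 149), (348, -11, 63, 150), (350, -15, 62, 149), (352, -18, 61, 149), (354, -17, 12, 126)]
```

```bash
python3 - <<'E'
from h import *
p,a=pose(60,148.3,20.4,13,-38); print(p); delta(p,a,n=2)
E
```

```text
[0.54086209 0.04705443 0.10815185]
total shift [ 0.033 -0.002 -0.962] turn [ 0.017 -0.021 -0.025]
per row / 2 [ 0.016 -0.001 -0.481] [ 0.008 -0.011 -0.013]
```

Call:
send_rows(deltas=[[52, [0.02, 0, -0.48], [0, 0, 0]], [52, [0, 0, -0.48], [0, 0, 0]], [52, [0, 0, 0], [0, 0, 0]]])

```text
t: 6.15
tool_pos: [0.5419, 0.0468, 0.1108]
eef_rot: [0.597, 0.782, 0.107, -0.141]
wrist_force: [-0.4, -0.6, 0.1]
width: 0.611
```

```bash
python3 look.py 5; python3 - <<'E'
from h import *
d=dict(np.load('/tmp/s5.npz'));Q=tom(cloud(d))
for v in range(146,176,3): print(v,[ (u,*Q[v,u].round().astype(int).tolist()) for u in range(318,368,2) if d['z_map'][v,u]>0 and Q[v,u,2]>115 and Q[v,u,1]>20])
E
```

```text
tcp m [  1.3  60.3 111.4] tilt 20.4 F [ 0.2  0.5 -0.7] w 0.607 t 6.2
crop origin 263 90
146 [(322, 39, 44, 171), (324, 36, 45, 171), (326, 31, 50, 174), (328, 28, 48, 173), (358, -26, 45, 176), (360, -30, 44, 176), (362, -34, 44, 176), (364, -37, 42, 175)]
149 [(322, 39, 45, 165), (324, 35, 48, 167), (326, 31, 50, 168), (328, 27, 49, 168), (358, -27, 48, 172), (360, -31, 50, 172), (362, -34, 45, 171), (364, -37, 44, 170)]
152 [(322, 39, 48, 160), (324, 35, 48, 161), (326, 31, 51, 163), (328, 27, 50, 162), (358, -27, 49, 166), (360, -31, 50, 167), (362, -34, 46, 165)]
155 [(322, 38, 50, 155), (324, 34, 53, 157), (326, 30, 55, 159), (328, 27, 50, 156), (358, -28, 52, 162), (360, -31, 50, 161), (362, -35, 49, 161), (364, -38, 47, 160)]
158 [(322, 38, 51, 150), (324, 33, 56, 153), (326, 30, 56, 153), (328, 27, 49, 150), (358, -28, 54, 157), (360, -31, 51, 155), (362, -35, 51, 156), (364, -38, 41, 152)]
161 [(324, 33, 57, 147), (326, 29, 58, 148), (328, 27, 48, 144), (332, 18, 62, 150), (334, 14, 61, 151), (336, 11, 61, 151), (338, 7, 62, 151), (340, 3, 61, 151), (342, 0, 62, 152), (344, -4, 60, 151), (352, -17, 48, 147), (354, -18, 20, 134), (356, -25, 56, 151), (358, -29, 56, 151), (360, -32, 52, 150), (362, -36, 53, 151)]
164 [(324, 33, 57, 141), (326, 29, 59, 142), (328, 27, 50, 138), (348, -11, 62, 147), (350, -15, 61, 147), (356, -26, 59, 147), (358, -29, 57, 146), (360, -31, 43, 140)]
167 []
170 []
173 []
```

View pics/s5c.png

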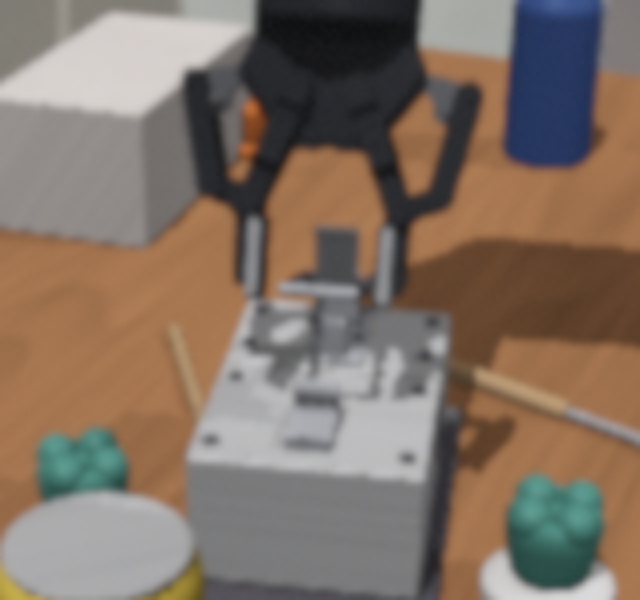

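Call:
send_rows(deltas=[[30, [0, 0, 0], [0, 0, 0]], [30, [0, 0, 0], [0, 0, 0]], [30, [0, 0, 0], [0, 0, 0]], [30, [0, 0, 0], [0, 0, 0]]])

```text
t: 6.7
tool_pos: [0.5418, 0.0467, 0.1116]
eef_rot: [0.597, 0.782, 0.107, -0.141]
wrist_force: [-5.0, -0.3, 1.2]
width: 0.398
```

```bash
python3 look.py 6; python3 - <<'E'
from h import *
d=dict(np.load('/tmp/s6.npz'));Q=tom(cloud(d))
for v in range(149,170,3): print(v,[ (u,*Q[v,u].round().astype(int).tolist()) for u in range(318,368,2) if d['z_map'][v,u]>0 and Q[v,u,2]>115 and Q[v,u,1]>20])
E
```

```text
tcp m [  0.8  60.5 111.5] tilt 20.4 F [-5.4 -0.6  1.7] w 0.399 t 6.75
crop origin 263 90
149 [(326, 32, 47, 166), (328, 28, 48, 167), (330, 23, 52, 169), (332, 20, 52, 169), (334, 18, 36, 163), (352, -16, 48, 171), (354, -20, 50, 172), (356, -23, 46, 170), (358, -27, 44, 170), (360, -29, 35, 166)]
152 [(326, 31, 49, 161), (328, 27, 48, 162), (330, 23, 52, 163), (332, 19, 52, 164), (334, 19, 35, 156), (352, -17, 51, 166), (354, -20, 53, 167), (356, -24, 48, 165), (358, -27, 47, 165)]
155 [(326, 31, 52, 157), (328, 27, 50, 156), (330, 23, 54, 158), (332, 19, 54, 159), (334, 18, 35, 151), (352, -17, 52, 161), (354, -21, 52, 161), (356, -24, 51, 161), (358, -27, 49, 160)]
158 [(326, 30, 52, 151), (328, 27, 50, 150), (330, 22, 57, 154), (332, 19, 56, 154), (352, -18, 56, 156), (354, -21, 55, 157), (356, -24, 51, 155), (358, -28, 51, 155)]
161 [(326, 30, 54, 146), (328, 26, 54, 146), (330, 22, 59, 149), (332, 18, 59, 149), (334, 15, 58, 149), (336, 14, 40, 141), (352, -18, 56, 151), (354, -21, 55, 150), (356, -25, 54, 150), (358, -28, 52, 150)]
164 [(330, 22, 58, 143), (332, 18, 58, 143), (336, 10, 63, 146), (338, 7, 62, 145), (340, 3, 61, 146), (342, -1, 64, 147), (344, -4, 63, 147), (346, -8, 62, 147), (348, -11, 63, 147), (350, -15, 63, 148), (352, -18, 58, 145), (354, -22, 60, 147), (356, -25, 53, 144)]
167 [(352, -19, 59, 140), (354, -22, 58, 140)]
```

View pics/s6c.png

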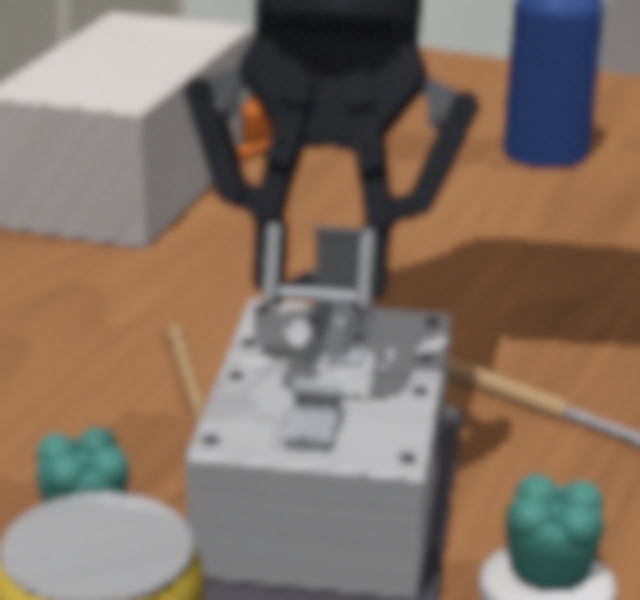

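```bash
cat > plan.py <<'E'
from h import *
G,Wd=12,-34.5
def legs(w,gx=-0.2):
    prev=None
    for (y,z,a,n) in w:
        p,_=pose(y,z,a,G,Wd,gx)
        if prev is None: delta(p,a,n=n)
        else:
            print((y,z,a),'rows',n,'shift',((p-prev[0])/.03/n).round(3),'turn',((a-prev[1])/6/n*np.r_[MX,0]).round(3))
        prev=(p,a)
E
python3 - <<'E'
from plan import *
legs([(60,147.5,20.4,1),(66,133,10.4,2),(67.8,118,0,2),(68,105,-8.7,2),(67.5,96,-14.8,2),(67.5,91,-18,1)])
E
```

```text
total shift [-0.035  0.001 -0.018] turn [-0.002 -0.004 -0.018]
per row / 1 [-0.035  0.001 -0.018] [-0.002 -0.004 -0.018]
(66, 133, 10.4) rows 2 shift [ 0.002 -0.006 -0.235] turn [-0.804 -0.219 -0.   ]
(67.8, 118, 0) rows 2 shift [ 0.02  -0.074 -0.223] turn [-0.836 -0.227 -0.   ]
(68, 105, -8.7) rows 2 shift [ 0.021 -0.078 -0.18 ] turn [-0.7  -0.19 -0.  ]
(67.5, 96, -14.8) rows 2 shift [ 0.017 -0.062 -0.117] turn [-0.491 -0.133 -0.   ]
(67.5, 91, -18) rows 1 shift [ 0.015 -0.053 -0.127] turn [-0.515 -0.14  -0.   ]
```

Call:
send_rows(deltas=[[30, [-0.03, -0.006, -0.235], [-0.804, -0.219, 0]], [30, [0, -0.006, -0.235], [-0.804, -0.219, 0]], [30, [0.02, -0.074, -0.223], [-0.836, -0.227, 0]], [30, [0.02, -0.074, -0.223], [-0.836, -0.227, 0]], [30, [0, 0, 0], [0, 0, 0]]])

```text
t: 7.38
tool_pos: [0.5424, 0.043, 0.0841]
eef_rot: [0.606, 0.796, 0.0, -0.0]
wrist_force: [-3.2, -1.5, 2.5]
width: 0.405
```

```bash
python3 look.py 7; python3 - <<'E'
from h import *
d=dict(np.load('/tmp/s7.npz'));Q=tom(cloud(d))
for v in range(170,196,2): print(v,[ (u,*Q[v,u].round().astype(int).tolist()) for u in range(332,354,3) if d['z_map'][v,u]>0 and Q[v,u,2]>85 and Q[v,u,1]>20])
E
```

```text
tcp m [ 0.5 56.6 84.2] tilt 0.1 F [-4.3  2.7  1.5] w 0.399 t 7.425
crop origin 263 90
170 [(332, 18, 60, 131), (335, 16, 35, 120), (353, -21, 67, 138)]
172 [(332, 18, 59, 127), (335, 15, 44, 120), (353, -21, 67, 134)]
174 [(332, 18, 59, 123), (335, 14, 50, 118), (350, -14, 48, 120), (353, -22, 67, 130)]
176 [(332, 18, 61, 120), (350, -16, 67, 126), (353, -22, 69, 127)]
178 [(332, 16, 70, 120), (350, -16, 65, 121), (353, -22, 66, 122)]
180 [(332, 16, 73, 118), (335, 10, 72, 118), (338, 5, 72, 118), (341, 0, 70, 118), (344, -6, 71, 119), (347, -11, 71, 119), (350, -17, 70, 119), (353, -22, 68, 119)]
182 [(350, -17, 73, 117), (353, -22, 66, 113)]
184 []
186 [(341, 1, 57, 98), (344, -4, 56, 98), (347, -10, 56, 99)]
188 [(338, 6, 59, 94), (341, 0, 61, 96), (344, -5, 58, 95), (347, -11, 58, 96)]
190 [(338, 7, 57, 89), (341, 1, 57, 90), (344, -5, 56, 89), (347, -10, 56, 90)]
192 [(338, 6, 61, 87), (341, 0, 60, 87), (344, -5, 59, 87), (347, -10, 56, 86)]
194 [(338, 5, 66, 86), (344, -6, 65, 86)]
```

View pics/s7c.png

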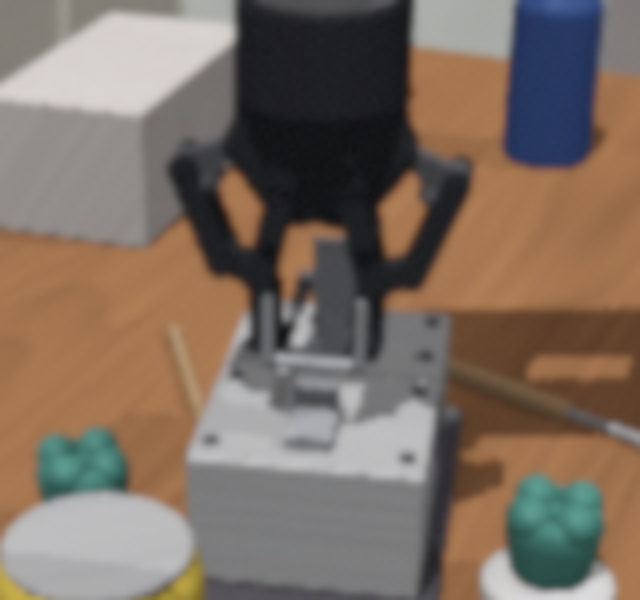

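Call:
send_rows(deltas=[[30, [0.02, -0.078, -0.18], [-0.7, -0.19, 0]], [30, [0.02, -0.078, -0.18], [-0.7, -0.19, 0]], [30, [0.017, -0.062, -0.117], [-0.491, -0.133, 0]], [30, [0.017, -0.062, -0.117], [-0.491, -0.133, 0]], [30, [0, 0, 0], [0, 0, 0]]])

```text
t: 8.05
tool_pos: [0.5449, 0.0336, 0.0661]
eef_rot: [0.602, 0.789, -0.078, 0.101]
wrist_force: [-2.7, -1.6, 2.5]
width: 0.4
```

```bash
python3 look.py 8 0 60 100; python3 - <<'E'
from h import *
d=dict(np.load('/tmp/s8.npz'));Q=tom(cloud(d))
for v in range(178,206,2): print(v,[ (u,*Q[v,u].round().astype(int).tolist()) for u in range(332,354,3) if d['z_map'][v,u]>0 and Q[v,u,2]>75 and Q[v,u,1]>20])
E
```

```text
tcp m [ 0.4 47.  66.2] tilt -14.7 F [-4.   1.2  2.6] w 0.397 t 8.1
crop origin 261 110
178 [(332, 18, 60, 115), (335, 15, 38, 104), (350, -17, 75, 126), (353, -22, 71, 124)]
180 [(332, 18, 59, 111), (335, 15, 44, 103), (350, -17, 71, 120), (353, -22, 71, 120)]
182 [(332, 18, 58, 106), (335, 13, 51, 102), (350, -17, 69, 115), (353, -23, 71, 116)]
184 [(332, 18, 57, 101), (350, -17, 68, 110), (353, -22, 69, 111)]
186 [(332, 17, 64, 100), (335, 18, 21, 78), (338, 6, 60, 99), (341, 1, 57, 98), (344, -5, 58, 99), (347, -10, 55, 98), (350, -17, 65, 104), (353, -23, 68, 107)]
188 [(332, 16, 67, 98), (335, 16, 31, 78), (338, 6, 61, 95), (341, 1, 60, 96), (344, -5, 61, 96), (347, -11, 60, 97), (350, -17, 69, 102), (353, -23, 68, 102)]
190 [(332, 16, 71, 96), (335, 10, 70, 96), (338, 5, 70, 96), (341, -1, 70, 97), (344, -6, 68, 96), (347, -12, 68, 97), (350, -17, 67, 97), (353, -23, 67, 97)]
192 [(332, 20, 47, 78), (335, 14, 46, 78), (338, 7, 56, 84), (341, 1, 58, 86), (344, -6, 70, 93), (347, -12, 71, 94), (350, -18, 70, 94), (353, -23, 64, 91)]
194 [(332, 18, 55, 78), (335, 11, 67, 86), (338
[... 202 characters left out ...]
71, 85), (347, -11, 59, 79), (350, -16, 55, 77), (353, -22, 55, 78)]
198 [(332, 16, 72, 79), (335, 8, 83, 86), (338, 3, 80, 85), (341, -3, 82, 87), (344, -8, 79, 86), (347, -12, 65, 78), (350, -17, 64, 78), (353, -23, 63, 78)]
200 [(332, 15, 77, 78), (335, 8, 81, 81), (338, 3, 83, 83), (341, -3, 82, 83), (344, -9, 85, 85), (347, -13, 72, 78), (350, -18, 72, 78), (353, -24, 72, 79)]
202 [(332, 13, 85, 78), (335, 8, 84, 78), (338, 3, 82, 78), (341, -3, 84, 80), (344, -9, 83, 80), (347, -14, 80, 78), (350, -19, 78, 78), (353, -25, 78, 78)]
204 [(332, 12, 91, 78), (335, 7, 91, 79), (338, 2, 87, 76), (341, -4, 91, 79), (344, -9, 88, 79), (347, -15, 86, 78), (350, -20, 85, 78), (353, -25, 85, 78)]
```

View pics/s8c.png

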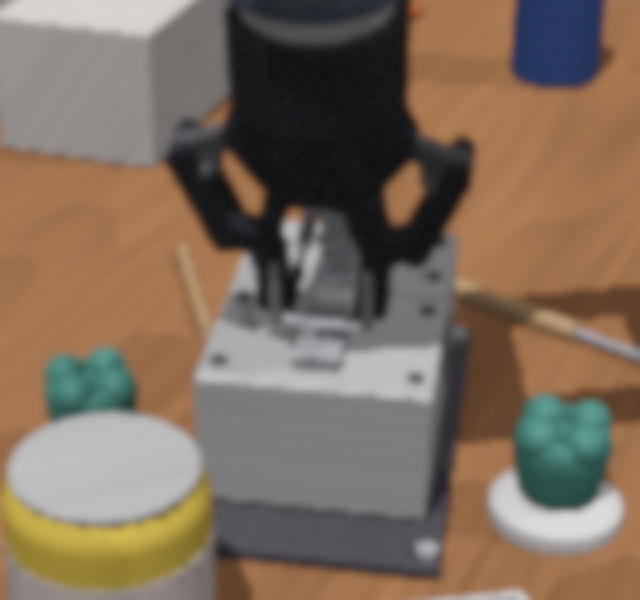

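```bash
python3 - <<'E'
from plan import *
legs([(67.5,96,-14.8,1),(67.5,90.5,-18.4,3),(67.5,89.5,-19,1),(67.5,88.5,-19.7,1)])
E
```

```text
total shift [-0.02  -0.002 -0.016] turn [-0.016 -0.018 -0.012]
per row / 1 [-0.02  -0.002 -0.016] [-0.016 -0.018 -0.012]
(67.5, 90.5, -18.4) rows 3 shift [ 0.005 -0.02  -0.046] turn [-0.193 -0.052 -0.   ]
(67.5, 89.5, -19) rows 1 shift [ 0.003 -0.01  -0.026] turn [-0.096 -0.026 -0.   ]
(67.5, 88.5, -19.7) rows 1 shift [ 0.003 -0.011 -0.024] turn [-0.113 -0.031 -0.   ]
```

Call:
send_rows(deltas=[[30, [0.005, -0.02, -0.046], [-0.193, -0.052, 0]], [30, [0.005, -0.02, -0.046], [-0.193, -0.052, 0]], [30, [0.005, -0.02, -0.046], [-0.193, -0.052, 0]], [30, [0, 0, 0], [0, 0, 0]]])

```text
t: 8.6
tool_pos: [0.5453, 0.0319, 0.0619]
eef_rot: [0.598, 0.785, -0.098, 0.127]
wrist_force: [-2.0, -2.4, 3.2]
width: 0.402
```

Call:
send_rows(deltas=[[30, [0.003, -0.01, -0.025], [-0.1, -0.027, 0]], [30, [0, 0, 0], [0, 0, 0]]])

```text
t: 8.85
tool_pos: [0.5455, 0.0316, 0.0616]
eef_rot: [0.598, 0.784, -0.101, 0.131]
wrist_force: [-3.6, 0.5, 6.9]
width: 0.397
```

Call:
send_rows(deltas=[[30, [0.001, -0.004, -0.015], [-0.05, -0.013, 0]], [30, [0, 0, 0], [0, 0, 0]]])

```text
t: 9.1
tool_pos: [0.5456, 0.0314, 0.0616]
eef_rot: [0.598, 0.784, -0.102, 0.134]
wrist_force: [-5.6, 0.2, 12.7]
width: 0.4
```

```bash
python3 look.py 9 0 60 100; python3 - <<'E'
from h import *
d=dict(np.load('/tmp/s9.npz'));Q=tom(cloud(d))
for v in range(184,202,1): print(v,[ (u,*Q[v,u].round().astype(int).tolist()) for u in range(332,354,3) if d['z_map'][v,u]>0 and Q[v,u,2]>75 and Q[v,u,1]>20])
E
```

```text
tcp m [ 0.5 44.7 61.6] tilt -19.4 F [-5.3  0.5 13.5] w 0.402 t 9.15
crop origin 261 110
184 [(332, 18, 59, 102), (335, 13, 51, 98), (350, -17, 74, 113), (353, -23, 70, 112)]
185 [(332, 18, 59, 100), (335, 14, 50, 95), (338, 7, 54, 98), (341, 2, 53, 98), (344, -4, 53, 99), (347, -10, 52, 98), (350, -17, 72, 110), (353, -23, 71, 110)]
186 [(332, 18, 57, 97), (335, 18, 22, 78), (338, 6, 61, 100), (341, 1, 56, 98), (344, -5, 57, 99), (347, -10, 55, 98), (350, -17, 71, 108), (353, -23, 71, 108)]
187 [(332, 18, 57, 94), (335, 17, 27, 78), (338, 6, 60, 97), (341, 1, 60, 98), (344, -5, 60, 98), (350, -17, 71, 105), (353, -23, 70, 105)]
188 [(332, 17, 61, 94), (335, 16, 31, 79), (338, 6, 60, 95), (341, 1, 60, 96), (344, -5, 61, 97), (347, -11, 61, 97), (350, -17, 70, 103), (353, -23, 72, 104)]
189 [(332, 17, 63, 93), (335, 16, 35, 79), (338, 6, 58, 92), (341, 1, 56, 91), (344, -5, 56, 92), (347, -10, 55, 92), (350, -17, 70, 101), (353, -23, 68, 100)]
190 [(332, 17, 64, 92), (335, 15, 39, 78), (338, 7, 56, 88), (341, 1, 56, 89), (344, -5, 56, 90), (347, -10, 57, 91), (350, -17, 66, 96), (353, 
[... 1054 characters left out ...]
77, 87), (347, -11, 59, 77), (350, -17, 62, 79), (353, -22, 59, 78)]
198 [(332, 16, 71, 79), (335, 8, 84, 87), (338, 3, 83, 87), (341, -3, 81, 87), (344, -8, 79, 86), (347, -12, 65, 78), (350, -17, 63, 78), (353, -23, 62, 77)]
199 [(332, 15, 75, 79), (335, 8, 85, 85), (338, 2, 84, 86), (341, -3, 83, 85), (344, -9, 85, 87), (347, -12, 70, 79), (350, -18, 68, 78), (353, -23, 68, 79)]
200 [(332, 15, 77, 78), (335, 8, 82, 81), (338, 3, 83, 83), (341, -3, 85, 84), (344, -9, 83, 84), (347, -13, 71, 77), (350, -18, 73, 79), (353, -24, 70, 78)]
201 [(332, 14, 81, 78), (335, 8, 82, 80), (338, 3, 83, 81), (341, -3, 85, 82), (344, -9, 85, 83), (347, -13, 76, 78), (350, -19, 77, 79), (353, -24, 75, 78)]
```

Call:
send_rows(deltas=[[30, [0, 0, 0.027], [0, 0, 0]], [30, [0.0146, -0.0537, 0], [0, 0, 0]], [30, [0.0146, -0.0537, 0], [0, 0, 0]], [30, [0, 0, 0], [0, 0, 0]]])

```text
t: 9.65
tool_pos: [0.5464, 0.0286, 0.0617]
eef_rot: [0.598, 0.784, -0.102, 0.133]
wrist_force: [-4.3, 3.3, 6.0]
width: 0.4
```

Call:
send_rows(deltas=[[30, [0.0087, -0.032, 0], [0, 0, 0]], [30, [0.0087, -0.032, 0], [0, 0, 0]], [30, [0, 0, 0], [0, 0, 0]]])

```text
t: 10.02
tool_pos: [0.5469, 0.0267, 0.0617]
eef_rot: [0.598, 0.784, -0.102, 0.133]
wrist_force: [-3.9, 2.4, 6.5]
width: 0.402
```

Call:
send_rows(deltas=[[30, [0.006, -0.022, 0], [0, 0, 0]], [30, [0, 0, 0], [0, 0, 0]]])

```text
t: 10.28
tool_pos: [0.5471, 0.0261, 0.0617]
eef_rot: [0.598, 0.784, -0.102, 0.133]
wrist_force: [-4.7, 2.6, 5.7]
width: 0.399
```

Call:
send_rows(deltas=[[30, [0.006, -0.022, 0], [0, 0, 0]], [30, [0, 0, 0], [0, 0, 0]]])

```text
t: 10.52
tool_pos: [0.5473, 0.0254, 0.0617]
eef_rot: [0.598, 0.784, -0.102, 0.133]
wrist_force: [-4.5, 3.3, 5.2]
width: 0.399
```

Call:
send_rows(deltas=[[30, [0.005, -0.017, 0], [0, 0, 0]], [30, [0, 0, 0], [0, 0, 0]]])

```text
t: 10.78
tool_pos: [0.5475, 0.0249, 0.0617]
eef_rot: [0.598, 0.784, -0.102, 0.133]
wrist_force: [-4.1, 3.3, 6.9]
width: 0.399
```

Call:
send_rows(deltas=[[30, [0.005, -0.017, 0], [0, 0, 0]], [30, [0, 0, 0], [0, 0, 0]]])

```text
t: 11.02
tool_pos: [0.5476, 0.0244, 0.0617]
eef_rot: [0.598, 0.784, -0.102, 0.133]
wrist_force: [-4.7, 3.3, 5.7]
width: 0.4
```

Call:
send_rows(deltas=[[30, [0.005, -0.017, 0], [0, 0, 0]], [30, [0, 0, 0], [0, 0, 0]]])

```text
t: 11.28
tool_pos: [0.5477, 0.0239, 0.0617]
eef_rot: [0.598, 0.784, -0.102, 0.133]
wrist_force: [-4.5, 4.0, 5.0]
width: 0.402
```

```bash
python3 look.py 10 0 60 100; python3 - <<'E'
from h import *
d=dict(np.load('/tmp/s10.npz'));Q=tom(cloud(d))
for v in range(184,202,1): print(v,[ (u,*Q[v,u].round().astype(int).tolist()) for u in range(332,354,3) if d['z_map'][v,u]>0 and Q[v,u,2]>75 and Q[v,u,1]>20])
E
```

```text
tcp m [ 0.5 36.9 61.7] tilt -19.3 F [-5.1  2.6  5.9] w 0.4 t 11.325
crop origin 261 110
184 [(332, 18, 58, 101), (335, 14, 47, 96), (350, -17, 65, 108), (353, -22, 63, 108)]
185 [(332, 18, 55, 98), (335, 14, 48, 94), (338, 7, 56, 99), (341, 2, 53, 98), (344, -4, 52, 98), (347, -9, 51, 98), (350, -16, 61, 104), (353, -22, 63, 105)]
186 [(332, 18, 58, 97), (335, 13, 50, 93), (338, 6, 60, 99), (341, 1, 58, 99), (344, -5, 57, 99), (347, -10, 56, 99), (350, -16, 63, 103), (353, -22, 62, 103)]
187 [(332, 18, 56, 94), (335, 17, 28, 79), (338, 6, 60, 97), (341, 1, 59, 97), (344, -5, 59, 98), (347, -11, 60, 99), (350, -16, 58, 98), (353, -22, 60, 100)]
188 [(332, 18, 57, 92), (335, 16, 30, 78), (338, 6, 62, 96), (341, 0, 61, 96), (344, -5, 61, 97), (347, -11, 60, 97), (350, -16, 60, 97), (353, -22, 59, 97)]
189 [(332, 18, 57, 90), (335, 16, 35, 78), (338, 6, 59, 93), (341, 1, 57, 92), (344, -5, 59, 93), (347, -10, 55, 92), (350, -16, 59, 94), (353, -22, 59, 95)]
190 [(332, 17, 62, 91), (335, 11, 63, 92), (338, 6, 60, 91), (341, 1, 58, 90), (344, -5, 60, 92), (347, -11, 58, 91), (350, -16, 57,
[... 1064 characters left out ...]
75, 85), (347, -11, 62, 79), (350, -17, 62, 79), (353, -22, 58, 77)]
198 [(332, 16, 70, 78), (335, 8, 85, 87), (338, 3, 81, 86), (341, -3, 81, 86), (344, -8, 82, 87), (347, -12, 64, 77), (350, -17, 64, 78), (353, -23, 63, 78)]
199 [(332, 15, 75, 79), (335, 8, 84, 85), (338, 3, 83, 85), (341, -3, 84, 86), (344, -9, 84, 86), (347, -12, 68, 78), (350, -18, 67, 78), (353, -23, 65, 77)]
200 [(332, 14, 79, 79), (335, 8, 84, 83), (338, 3, 82, 82), (341, -3, 86, 85), (344, -9, 84, 84), (347, -13, 70, 77), (350, -18, 71, 78), (353, -24, 72, 79)]
201 [(332, 14, 81, 78), (335, 8, 82, 80), (338, 3, 83, 80), (341, -3, 81, 80), (344, -9, 83, 82), (347, -13, 76, 78), (350, -19, 74, 78), (353, -24, 75, 78)]
```

View pics/s10c.png

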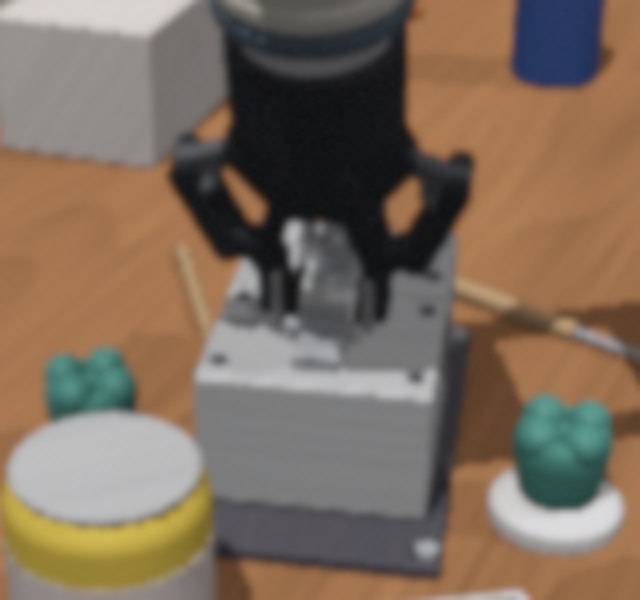

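Call:
send_rows(deltas=[[30, [0.004, -0.016, 0], [0, 0, 0]], [30, [0, 0, 0], [0, 0, 0]]])

```text
t: 11.58
tool_pos: [0.5478, 0.0235, 0.0616]
eef_rot: [0.598, 0.784, -0.102, 0.133]
wrist_force: [-5.0, 3.3, 5.6]
width: 0.397
```

Call:
send_rows(deltas=[[30, [0.004, -0.016, 0], [0, 0, 0]], [30, [0, 0, 0], [0, 0, 0]]])

```text
t: 11.82
tool_pos: [0.5479, 0.0234, 0.0616]
eef_rot: [0.598, 0.784, -0.102, 0.133]
wrist_force: [-4.8, 5.4, 6.7]
width: 0.402
```

Call:
send_rows(deltas=[[30, [0.003, -0.012, 0], [0, 0, 0]], [30, [0, 0, 0], [0, 0, 0]]])

```text
t: 12.08
tool_pos: [0.5479, 0.0233, 0.0616]
eef_rot: [0.598, 0.784, -0.101, 0.133]
wrist_force: [-5.8, 7.7, 8.1]
width: 0.402
```

Call:
send_rows(deltas=[[52, [0, 0, 0], [0, 0, 0]], [52, [0, 0, 0], [0, 0, 0]], [52, [0, 0, 0], [0, 0, 0]], [52, [-0.04, 0.15, 0.43], [0, 0, 0]], [52, [-0.08, 0.31, 0.9], [0, 0, 0]]])

```text
t: 12.7
tool_pos: [0.5437, 0.0357, 0.1018]
eef_rot: [0.598, 0.784, -0.103, 0.133]
wrist_force: [-0.0, 0.1, 0.1]
width: 0.606
```

Call:
send_rows(deltas=[[40, [-0.09, 0.32, 0.95], [0, 0, 0]], [20, [-0.09, 0.32, 0.95], [0, 0, 0]], [0, [-0.09, 0.32, 0.95], [0, 0, 0]], [0, [0, 0, 0], [0.9, 0.245, 0]], [0, [0, 0, 0], [0.9, 0.245, 0]]])

```text
t: 13.32
tool_pos: [0.5367, 0.0658, 0.1887]
eef_rot: [0.604, 0.794, -0.041, 0.056]
wrist_force: [-0.5, -0.7, 0.3]
width: -0.001
```

```bash
python3 look.py 11 0 40 120; python3 - <<'E'
from h import *
d=dict(np.load('/tmp/s11.npz'));Q=tom(cloud(d))
for v in range(140,200,4): print(v,[ (u,*Q[v,u].round().astype(int).tolist()) for u in range(332,362,3) if d['z_map'][v,u]>0 and Q[v,u,2]>82 and Q[v,u,1]>-70])
E
```

```text
tcp m [  1.2  78.9 189. ] tilt -7.8 F [ 0.7 -1.1 -0.1] w -0.0 t 13.375
crop origin 263 96
140 []
144 []
148 [(344, 6, -14, 145), (347, 0, -15, 145), (350, -6, -13, 146)]
152 [(344, 6, -13, 136), (347, 0, -12, 138), (350, -6, -11, 139)]
156 [(344, 5, -11, 129), (347, 0, -13, 129), (350, -6, -12, 129)]
160 [(338, 18, -13, 118), (341, 11, -11, 120), (344, 5, -12, 120), (347, -1, -12, 120), (350, -7, -11, 121), (353, -12, -17, 119), (356, -18, -18, 119)]
164 [(338, 16, 0, 116), (341, 11, -11, 111), (344, 5, -10, 112), (347, -1, -10, 113), (350, -7, -11, 112), (353, -13, -6, 115), (356, -19, -9, 115)]
168 [(338, 14, 9, 111), (341, 10, -8, 104), (344, 5, -9, 104), (347, -1, -10, 104), (350, -7, -9, 104), (353, -15, 4, 111)]
172 [(344, 4, -8, 95), (347, -2, -8, 96), (350, -8, -10, 95), (353, -16, 15, 108)]
176 [(335, 17, 28, 103), (344, 4, -7, 87), (347, -2, -6, 88), (353, -17, 24, 104)]
180 [(335, 16, 37, 99), (353, -18, 31, 99)]
184 [(335, 14, 47, 96), (350, -14, 46, 98)]
188 [(332, 18, 56, 92), (338, 6, 59, 95), (341, 1, 60, 95), (344, -5, 58, 95), (347, -11, 60, 96), (350, -16, 53, 94)]
192 [(338, 6, 64, 88), (341, 0, 63, 89), (344, -5, 62, 89), (347, -11, 62, 89), (350, -17, 62, 90)]
196 [(335, 9, 76, 86), (338, 4, 76, 87), (341, -1, 72, 85), (344, -7, 75, 87)]
```

View pics/s11c.png

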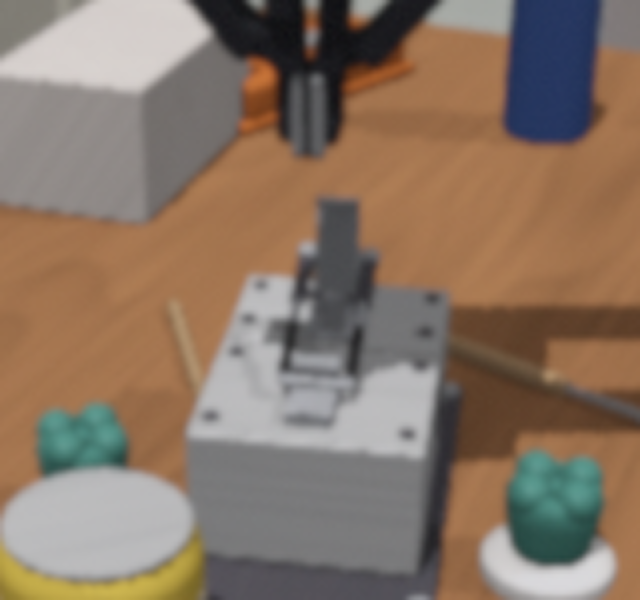

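```bash
python3 - <<'E'
from h import *
delta(tow([0,11,120]),0,n=4)
E
```

```text
total shift [ 0.556 -2.194 -2.3  ] turn [ 1.241  0.365 -0.025]
per row / 4 [ 0.139 -0.548 -0.575] [ 0.31   0.091 -0.006]
```

Call:
send_rows(deltas=[[0, [0.139, -0.548, -0.3], [0.31, 0.09, -0.005]], [0, [0.139, -0.548, -0.6], [0.31, 0.09, -0.005]], [0, [0.139, -0.548, -0.7], [0.31, 0.09, -0.005]], [0, [0.139, -0.548, -0.7], [0.31, 0.09, -0.005]], [0, [0, 0, 0], [0, 0, 0]]])

```text
t: 14.0
tool_pos: [0.5522, -0.0022, 0.1172]
eef_rot: [0.608, 0.794, -0.004, 0.001]
wrist_force: [-0.2, 0.7, 0.4]
width: -0.0
```

```bash
python3 look.py 12 0 20 130; python3 - <<'E'
from h import *
d=dict(np.load('/tmp/s12.npz'));Q=tom(cloud(d))
for v in range(116,172,3): print(v,[ (u,*Q[v,u].round().astype(int).tolist()) for u in range(326,366,3) if d['z_map'][v,u]>0 and Q[v,u,2]>82 and Q[v,u,1]>-40])
E
```

```text
tcp m [ -1.4  11.1 118.1] tilt -0.4 F [ 0.5 -0.  -0.3] w -0.003 t 14.05
crop origin 264 87
116 [(326, 37, 14, 218), (329, 34, 1, 213), (335, 20, 21, 221), (338, 13, 27, 223), (341, 8, 29, 224), (344, 3, 24, 223), (347, -2, 21, 222), (350, -8, 28, 225), (353, -14, 27, 225), (356, -19, 22, 224), (359, -24, 19, 223)]
119 [(326, 36, 21, 215), (329, 33, 4, 209), (332, 28, 0, 208), (338, 13, 26, 218), (341, 8, 27, 218), (344, 3, 21, 216), (350, -8, 27, 219), (353, -14, 27, 219), (356, -17, 7, 213)]
122 [(326, 36, 21, 209), (329, 30, 21, 209), (332, 28, 1, 202), (338, 13, 27, 212), (341, 8, 26, 212), (344, 3, 20, 210), (350, -9, 26, 213), (353, -14, 27, 214), (356, -17, 0, 205), (365, -35, 19, 212)]
125 [(326, 36, 23, 204), (329, 30, 22, 204), (332, 25, 21, 204), (335, 21, 9, 200), (338, 13, 28, 207), (341, 8, 26, 207), (344, 2, 25, 206), (350, -9, 28, 208), (353, -14, 27, 208), (362, -30, 16, 205), (365, -35, 21, 208)]
128 [(326, 36, 22, 198), (329, 30, 23, 198), (332, 25, 23, 198), (335, 20, 18, 197), (338, 13, 23, 199), (341, 8, 21, 199), (344, 3, 19, 199), (350, -8, 22, 200), (353, -14,
[... 1219 characters left out ...]
21), (341, 13, -20, 120), (344, 5, -9, 126), (347, -1, -11, 125), (350, -6, -12, 125), (353, -11, -25, 120), (356, -18, -21, 122)]
161 [(338, 17, -11, 117), (341, 11, -10, 118), (344, 5, -10, 119), (347, -1, -10, 119), (350, -7, -11, 119), (353, -12, -14, 118), (356, -18, -16, 118)]
164 [(338, 16, -5, 113), (341, 11, -10, 112), (344, 5, -12, 111), (347, -1, -9, 113), (350, -7, -11, 113), (353, -13, -6, 115), (356, -19, -8, 115)]
167 [(338, 15, 4, 111), (341, 10, -7, 106), (344, 4, -8, 107), (347, -1, -10, 106), (350, -7, -10, 106), (353, -15, 3, 113)]
170 [(335, 20, 9, 106), (338, 14, 10, 108), (341, 11, -9, 98), (344, 4, -6, 101), (347, -2, -5, 102), (350, -7, -11, 99), (353, -16, 11, 110)]
```

View pics/s12c.png

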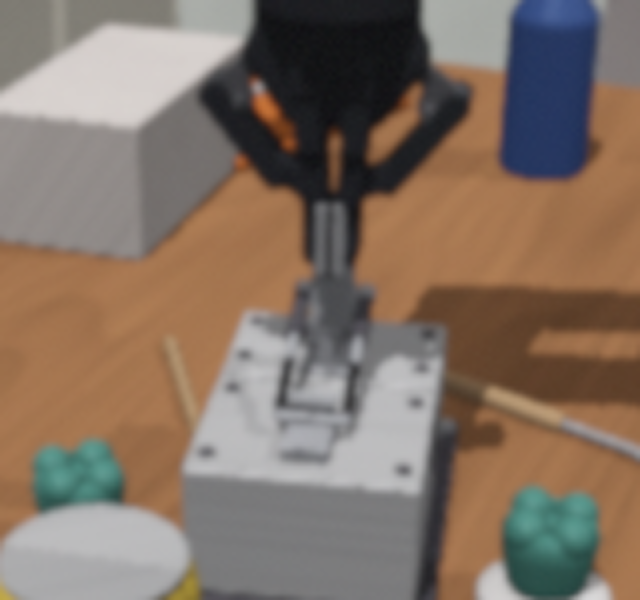

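```bash
cat > lev.py <<'E'
from h import *
def C(th,r):
    u=np.array([-np.cos(th),np.sin(th)]);n=np.array([np.sin(th),np.cos(th)]);return np.array([-14,98])+r*u+5.5*n
def tcp(th,r=44): c=C(th,r);return tow([1.0,c[0]+10.5,c[1]-27.5])
if __name__=='__main__':
    delta(tcp(1.55),0)
    ths=np.arange(1.55,-0.01,-.1)
    for a,b in zip(ths[:-1],ths[1:]): print('%.2f->%.2f'%(a,b),((tcp(b)-tcp(a))/.03).round(3))
E
python3 lev.py
```

```text
total shift [ 0.164 -0.301 -0.115] turn [ 0.079 -0.02   0.015]
per row / 1 [ 0.164 -0.301 -0.115] [ 0.079 -0.02   0.015]
1.55->1.45 [ 0.039 -0.142  0.008]
1.45->1.35 [ 0.039 -0.142 -0.007]
1.35->1.25 [ 0.038 -0.141 -0.022]
1.25->1.15 [ 0.038 -0.138 -0.036]
1.15->1.05 [ 0.036 -0.134 -0.05 ]
1.05->0.95 [ 0.035 -0.129 -0.064]
0.95->0.85 [ 0.033 -0.122 -0.077]
0.85->0.75 [ 0.031 -0.114 -0.089]
0.75->0.65 [ 0.028 -0.105 -0.1  ]
0.65->0.55 [ 0.026 -0.094 -0.111]
0.55->0.45 [ 0.023 -0.083 -0.12 ]
0.45->0.35 [ 0.019 -0.071 -0.128]
0.35->0.25 [ 0.016 -0.059 -0.135]
0.25->0.15 [ 0.012 -0.045 -0.14 ]
0.15->0.05 [ 0.009 -0.032 -0.144]
```

Call:
send_rows(deltas=[[0, [0.082, -0.15, -0.06], [0.04, 0, 0]], [0, [0.082, -0.15, -0.06], [0.04, 0, 0]], [0, [0.039, -0.142, 0.008], [0, 0, 0]], [0, [0.02, -0.071, 0], [0, 0, 0]], [0, [0.02, -0.071, -0.005], [0, 0, 0]]])

```text
t: 14.68
tool_pos: [0.5606, -0.0179, 0.1149]
eef_rot: [0.607, 0.794, 0.001, -0.001]
wrist_force: [0.4, 8.3, 1.9]
width: -0.001
```

Call:
send_rows(deltas=[[0, [0.02, -0.071, -0.01], [0, 0, 0]], [0, [0.02, -0.071, -0.011], [0, 0, 0]]])

```text
t: 14.92
tool_pos: [0.5617, -0.0218, 0.1143]
eef_rot: [0.607, 0.794, 0.001, -0.001]
wrist_force: [-0.5, 9.4, 3.3]
width: -0.002
```

Call:
send_rows(deltas=[[0, [0.019, -0.069, -0.018], [0, 0, 0]], [0, [0.019, -0.069, -0.018], [0, 0, 0]], [0, [0.018, -0.067, -0.025], [0, 0, 0]]])

```text
t: 15.3
tool_pos: [0.5634, -0.0278, 0.1126]
eef_rot: [0.607, 0.794, 0.001, -0.001]
wrist_force: [-0.5, 8.7, 4.1]
width: 0.0
```

Call:
send_rows(deltas=[[0, [0.018, -0.067, -0.025], [0, 0, 0]], [0, [0.0175, -0.0645, -0.032], [0, 0, 0]], [0, [0.0175, -0.0645, -0.032], [0, 0, 0]]])

```text
t: 15.68
tool_pos: [0.565, -0.0339, 0.11]
eef_rot: [0.607, 0.794, 0.001, -0.001]
wrist_force: [-0.8, 7.6, 4.2]
width: -0.006
```

```bash
python3 look.py 13 0 20 120; python3 - <<'E'
from h import *
d=dict(np.load('/tmp/s13.npz'));Q=tom(cloud(d))
for v in range(140,200,3): print(v,[ (u,*Q[v,u].round().astype(int).tolist()) for u in range(332,362,3) if d['z_map'][v,u]>0 and Q[v,u,2]>82 and Q[v,u,1]>-80])
E
```

```text
tcp m [  2.  -23.6 109.8] tilt 0.1 F [-1.1  6.8  3.3] w -0.001 t 15.725
crop origin 264 92
140 [(341, 13, -17, 160), (344, 7, -14, 162), (347, 1, -13, 163), (350, -5, -17, 161), (353, -11, -18, 161)]
143 [(341, 13, -18, 153), (344, 6, -14, 155), (347, 0, -11, 157), (350, -5, -16, 156), (353, -11, -17, 155)]
146 [(341, 13, -20, 146), (344, 6, -13, 149), (347, 0, -15, 149), (350, -5, -16, 149), (353, -11, -18, 148)]
149 [(344, 6, -14, 143), (347, 0, -15, 143), (350, -5, -17, 142), (353, -9, -35, 135)]
152 [(344, 8, -30, 129), (347, 0, -15, 136), (350, -4, -32, 129), (353, -10, -29, 131)]
155 [(344, 7, -26, 124), (347, 1, -25, 125), (350, -5, -27, 125)]
158 [(338, 20, -30, 115), (341, 14, -30, 115), (344, 7, -21, 120), (347, 1, -25, 119), (350, -5, -23, 120), (356, -16, -34, 116)]
161 [(338, 19, -20, 113), (341, 13, -23, 112), (344, 6, -20, 114), (347, 0, -22, 114), (350, -6, -19, 115), (353, -11, -26, 113), (356, -17, -25, 114)]
164 [(338, 17, -10, 111), (344, 6, -16, 109), (347, 0, -16, 110), (350, -7, -15, 111), (353, -12, -17, 110), (356, -18, -18, 110)]
167 [(338, 16, -2, 108), (34
[... 296 characters left out ...]
, -4, 95), (353, -16, 11, 104)]
176 [(335, 18, 21, 100), (344, 4, -6, 87), (347, -2, -7, 87), (353, -17, 20, 102)]
179 [(335, 16, 33, 99), (353, -18, 27, 99)]
182 [(335, 15, 40, 97), (350, -13, 35, 96)]
185 [(335, 14, 46, 93), (338, 7, 57, 100), (341, 2, 53, 98), (344, -4, 54, 99), (347, -10, 54, 100), (350, -15, 45, 96)]
188 [(332, 18, 57, 92), (338, 7, 54, 92), (341, 1, 58, 94), (344, -4, 54, 93), (347, -10, 58, 96), (350, -16, 53, 93)]
191 [(338, 7, 57, 87), (341, 1, 56, 87), (344, -5, 60, 90), (347, -11, 60, 90), (350, -17, 61, 91)]
194 [(335, 11, 66, 85), (338, 5, 67, 86), (341, 0, 64, 85), (344, -6, 64, 86)]
197 [(335, 9, 80, 86), (338, 3, 79, 87), (341, -2, 78, 86), (344, -7, 75, 85)]
```

View pics/s13c.png

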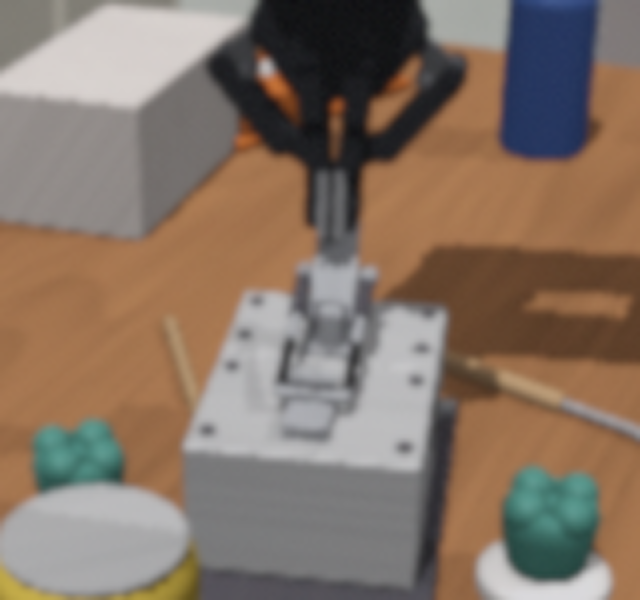

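Call:
send_rows(deltas=[[0, [0.0165, -0.061, -0.039], [0, 0, 0]], [0, [0.0165, -0.061, -0.039], [0, 0, 0]], [0, [0, 0, 0], [0, 0, 0]], [0, [0.0155, -0.057, -0.045], [0, 0, 0]], [0, [0.0155, -0.057, -0.045], [0, 0, 0]]])

```text
t: 16.35
tool_pos: [0.5671, -0.0411, 0.105]
eef_rot: [0.607, 0.794, 0.001, -0.001]
wrist_force: [-0.7, 7.5, 5.0]
width: -0.001
```

Call:
send_rows(deltas=[[0, [0.014, -0.052, -0.05], [0, 0, 0]], [0, [0.014, -0.052, -0.05], [0, 0, 0]], [0, [0.013, -0.047, -0.055], [0, 0, 0]], [0, [0.013, -0.047, -0.055], [0, 0, 0]]])

```text
t: 16.85
tool_pos: [0.5687, -0.0474, 0.0985]
eef_rot: [0.607, 0.794, 0.001, -0.001]
wrist_force: [1.6, 4.8, 1.7]
width: 0.002
```

Call:
send_rows(deltas=[[0, [0.0115, -0.042, -0.06], [0, 0, 0]], [0, [0.0115, -0.042, -0.06], [0, 0, 0]], [0, [0.0095, -0.036, -0.064], [0, 0, 0]], [0, [0.0095, -0.036, -0.064], [0, 0, 0]]])

```text
t: 17.35
tool_pos: [0.5693, -0.0532, 0.0903]
eef_rot: [0.607, 0.794, -0.0, -0.001]
wrist_force: [-0.4, 0.4, -0.0]
width: -0.001
```

```bash
python3 look.py 14 0 10 110; python3 - <<'E'
from h import *
d=dict(np.load('/tmp/s14.npz'));Q=tom(cloud(d))
for v in range(146,200,3): print(v,[ (u,*Q[v,u].round().astype(int).tolist()) for u in range(332,362,3) if d['z_map'][v,u]>0 and Q[v,u,2]>82 and Q[v,u,1]>-80])
E
```

```text
tcp m [  1.  -43.1  90.1] tilt 0.1 F [-0.7 -0.7 -0.5] w 0.0 t 17.4
crop origin 265 94
146 [(344, 9, -37, 139), (347, 3, -34, 141), (350, -3, -34, 141), (353, -9, -36, 141)]
149 [(341, 15, -37, 132), (344, 9, -34, 134), (347, 2, -32, 135), (350, -3, -34, 135), (353, -9, -38, 134)]
152 [(344, 9, -38, 126), (347, 2, -30, 129), (350, -4, -32, 129), (353, -9, -38, 127)]
155 [(344, 11, -51, 113), (347, 2, -34, 121), (350, -4, -34, 122), (353, -8, -55, 113)]
158 [(344, 9, -42, 110), (347, 3, -41, 111), (350, -3, -46, 109), (353, -9, -43, 111)]
161 [(344, 8, -31, 109), (347, 2, -35, 108), (350, -4, -33, 109), (353, -10, -34, 109)]
164 [(338, 20, -33, 100), (341, 14, -32, 101), (344, 7, -24, 105), (347, 0, -23, 106), (350, -6, -23, 107), (353, -11, -32, 103), (356, -17, -34, 103)]
167 [(338, 18, -15, 102), (341, 13, -23, 98), (344, 6, -18, 102), (347, 0, -18, 102), (350, -7, -15, 104), (353, -11, -29, 97), (356, -18, -26, 100)]
170 [(338, 17, -9, 98), (341, 10, -8, 99), (344, 4, -6, 101), (347, -2, -7, 101), (350, -7, -12, 99), (353, -13, -12, 99), (356, -19, -15, 98)]
173 [(338, 15, 0, 96), (341, 11, -12, 90), (344, 4, -6, 94), (347, -2, -9, 93), (353, -14, -3, 97)]
176 [(338, 14, 11, 95), (344, 4, -7, 87), (347, -2, -7, 87), (353, -16, 10, 97)]
179 [(335, 18, 24, 95), (353, -17, 20, 96)]
182 [(335, 16, 36, 94), (353, -18, 25, 92)]
185 [(335, 14, 44, 92), (338, 7, 55, 98), (341, 1, 56, 100), (344, -4, 53, 98), (347, -10, 53, 99), (350, -14, 41, 93)]
188 [(332, 18, 55, 91), (335, 12, 56, 92), (338, 7, 56, 93), (341, 2, 53, 91), (344, -5, 58, 95), (347, -10, 58, 96), (350, -15, 52, 93)]
191 [(338, 7, 57, 87), (341, 1, 56, 87), (344, -5, 58, 89), (347, -11, 59, 90), (350, -16, 58, 90)]
194 [(335, 10, 68, 86), (338, 5, 67, 86), (341, 0, 65, 86), (344, -6, 64, 86), (347, -11, 58, 83)]
197 [(335, 9, 81, 87), (338, 3, 78, 86), (341, -2, 78, 87), (344, -7, 74, 85)]
```

View pics/s14c.png

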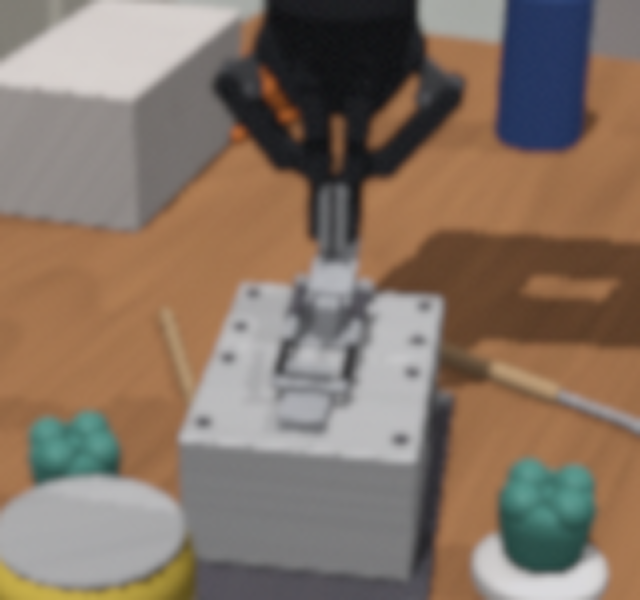

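Call:
send_rows(deltas=[[0, [0.008, -0.03, -0.08], [0, 0, 0]], [0, [0.007, -0.025, -0.08], [0, 0, 0]], [0, [0.005, -0.02, -0.08], [0, 0, 0]], [0, [0, 0, 0], [0, 0, 0]]])

```text
t: 17.9
tool_pos: [0.57, -0.055, 0.0832]
eef_rot: [0.607, 0.794, -0.0, -0.001]
wrist_force: [0.3, -0.5, -0.3]
width: -0.001
```

```bash
python3 look.py 15 0 10 110; python3 - <<'E'
from h import *
d=dict(np.load('/tmp/s15.npz'));Q=tom(cloud(d))
for v in range(146,172,2): print(v,[ (u,*Q[v,u].round().astype(int).tolist()) for u in range(332,362,3) if d['z_map'][v,u]>0 and Q[v,u,2]>82 and Q[v,u,1]>-80])
E
```

```text
tcp m [  1.4 -45.1  83.3] tilt 0.1 F [-0.7 -0.1  0.3] w -0.005 t 17.95
crop origin 265 94
146 [(344, 9, -39, 138), (347, 3, -36, 140), (350, -3, -35, 141), (353, -9, -38, 140)]
148 [(344, 10, -40, 133), (347, 3, -35, 136), (350, -3, -35, 137), (353, -9, -39, 135)]
150 [(341, 15, -39, 129), (344, 9, -37, 130), (347, 3, -34, 132), (350, -3, -35, 132), (353, -9, -38, 132)]
152 [(341, 15, -39, 125), (344, 9, -37, 126), (347, 3, -34, 128), (350, -4, -34, 128), (353, -9, -40, 126)]
154 [(341, 16, -41, 119), (344, 9, -39, 121), (347, 2, -34, 123), (350, -4, -36, 123), (353, -9, -38, 122)]
156 [(344, 9, -36, 118), (347, 2, -34, 119), (350, -4, -33, 120), (353, -10, -39, 118)]
158 [(344, 8, -35, 114), (347, 2, -32, 115), (350, -4, -34, 115), (353, -7, -63, 102)]
160 [(344, 10, -46, 104), (347, 4, -47, 104), (350, -4, -40, 108), (353, -9, -51, 103)]
162 [(344, 8, -37, 104), (347, 2, -37, 104), (350, -4, -41, 103), (353, -10, -42, 103)]
164 [(344, 7, -26, 104), (347, 1, -28, 104), (350, -5, -29, 104), (353, -11, -34, 102)]
166 [(338, 20, -31, 97), (341, 14, -31, 97), (344, 6, -19, 103), (347, 0, -21, 103), (350, -6, -20, 104), (353, -11, -35, 97), (356, -17, -35, 98)]
168 [(338, 19, -24, 95), (341, 11, -10, 102), (344, 5, -11, 103), (347, -1, -14, 102), (350, -5, -32, 94), (353, -11, -30, 95), (356, -18, -29, 96)]
170 [(338, 17, -14, 96), (341, 11, -9, 99), (344, 4, -5, 101), (347, -2, -7, 101), (350, -7, -12, 99), (353, -12, -22, 94), (356, -19, -21, 95)]
```

Call:
send_rows(deltas=[[0, [0, 0, -0.07], [0, 0, 0]], [0, [0, 0, -0.07], [0, 0, 0]], [0, [0, 0, -0.05], [0, 0, 0]], [0, [0, 0, 0], [0, 0, 0]]])

```text
t: 18.45
tool_pos: [0.5702, -0.0549, 0.0785]
eef_rot: [0.607, 0.794, 0.0, -0.001]
wrist_force: [-3.2, 0.4, 9.4]
width: 0.002
```

Call:
send_rows(deltas=[[0, [0, 0, -0.03], [0, 0, 0]], [0, [0, 0, 0], [0, 0, 0]]])

```text
t: 18.7
tool_pos: [0.5703, -0.0549, 0.0784]
eef_rot: [0.607, 0.794, 0.0, -0.001]
wrist_force: [-5.8, 0.8, 19.1]
width: 0.001
```

Call:
send_rows(deltas=[[0, [0, 0, -0.03], [0, 0, 0]], [0, [0, 0, 0], [0, 0, 0]]])

```text
t: 18.95
tool_pos: [0.5704, -0.0549, 0.0783]
eef_rot: [0.607, 0.794, 0.0, -0.0]
wrist_force: [-10.6, 1.2, 27.1]
width: -0.0
```

Firm contact on a lever that no longer moves: on its stop. Retreat and check.

Call:
send_rows(deltas=[[0, [0, 0, 0.2], [0, 0, 0]], [0, [0, 0, 0.8], [0, 0, 0]], [0, [0.3, -0.6, 1], [0, 0, 0]], [0, [0.5, -1, 1], [0, 0, 0]], [0, [0.5, -1, 0.5], [0, 0, 0]]])

```text
t: 19.58
tool_pos: [0.6103, -0.1338, 0.1828]
eef_rot: [0.607, 0.795, 0.001, 0.0]
wrist_force: [0.1, 0.3, -0.9]
width: 0.003
```

Call:
send_rows(deltas=[[0, [0, -1, 0.3], [0, 0, 0]], [0, [0, -1, 0], [0, 0, 0]], [0, [0, -1, 0], [0, 0, 0]], [0, [0, -1, 0], [0, 0, 0]], [0, [0, 0, 0], [0, 0, 0]]])

```text
t: 20.2
tool_pos: [0.6089, -0.2548, 0.1896]
eef_rot: [0.608, 0.794, -0.0, -0.001]
wrist_force: [0.1, 1.1, -0.5]
width: 0.003
```

```bash
python3 look.py 16 0 10 110; python3 - <<'E'
from h import *
d=dict(np.load('/tmp/s16.npz'));Q=tom(cloud(d))
q=Q[(d['z_map']>0)&(abs(Q[...,0])<9)&(Q[...,1]>-66)&(Q[...,1]<-22)&(Q[...,2]>90)];p=np.polyfit(q[:,1],q[:,2],1);print('plate',len(q),p,np.polyval(p,[-60,-25]))
t=snap('top','t16');T=tom(cloud(t))
q=T[(t['z_map']>0)&(abs(T[...,0])<9)&(T[...,1]>-64)&(T[...,1]<-22)&(T[...,2]>90)];
if len(q)>5: p=np.polyfit(q[:,1],q[:,2],1);print('plate top',len(q),p)
for n,D in(('s',Q),('t',T)):
    k=D[(abs(D[...,0])<9)&(D[...,1]>56)&(D[...,1]<64)&(D[...,2]>87.5)&(D[...,2]<93)]; print(n,'bar',len(k),np.median(k,0) if len(k) else '')
cv2.imwrite('pics/t16c.png',cv2.resize(t['pixels'][120:330,200:460],None,fx=3,fy=2.8,interpolation=cv2.INTER_CUBIC))
g=t['pixels'].mean(2); 
for x0 in(-42,42):
    pr=[]
    for y in np.arange(-8,12,.5):
        v=[]
        for dx in range(-4,5,2):
            u=proj(t,tow([x0+dx,y,78]));v.append(cv2.getRectSubPix(g.astype(np.float32),(1,1),(float(u[0]),float(u[1])))[0,0])
        pr.append(round(float(np.mean(v))))
    print(x0,pr)
E
```

```text
tcp m [ -13.2 -246.8  189.5] tilt 0.1 F [-0.5  0.2  0. ] w -0.002 t 20.25
crop origin 265 94
plate 90 [-3.83364088e-02  1.02053333e+02] [104.35351726 103.01174295]
plate top 276 [-1.33485248e-02  1.02994723e+02]
s bar 25 [-0.99768927 58.1829243  90.50129959]
t bar 10 [ 2.17218186 57.522015   89.71454876]
-42 [149, 150, 150, 150, 150, 150, 149, 149, 148, 146, 144, 141, 138, 135, 132, 130, 129, 130, 132, 136, 140, 143, 145, 148, 149, 149, 150, 150, 150, 150, 149, 148, 147, 145, 143, 140, 136, 132, 127, 123]
42 [148, 148, 148, 148, 149, 149, 149, 148, 148, 147, 146, 144, 141, 137, 134, 131, 130, 130, 131, 134, 137, 140, 143, 145, 146, 146, 147, 147, 146, 146, 146, 145, 144, 143, 141, 138, 135, 132, 128, 125]
```

View pics/s16c.png

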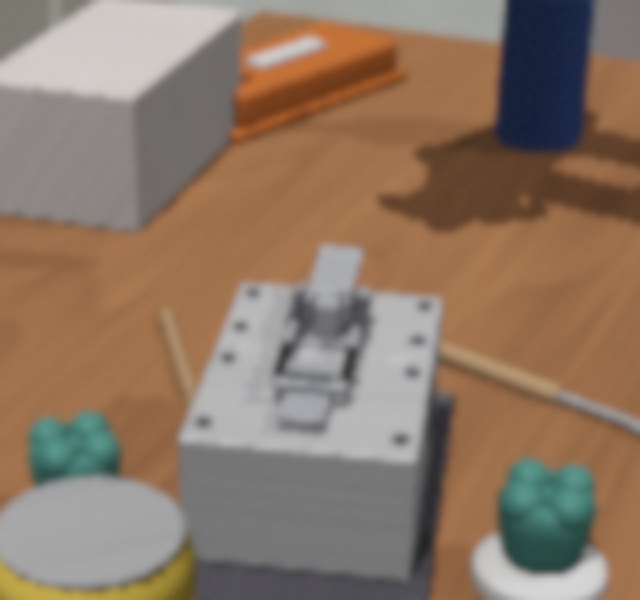

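View pics/t16c.png

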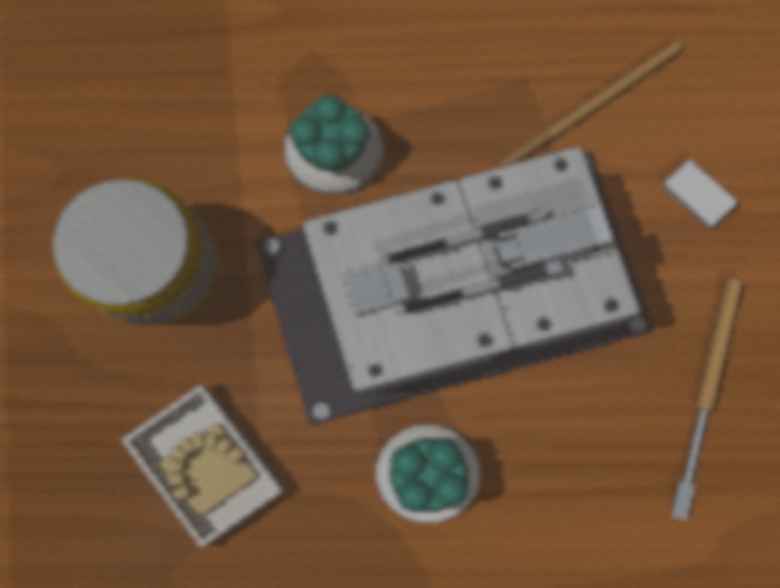

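```bash
python3 -c "
from rig import bot
print(bot.close_job())"
```

```text
the job is handed in; nothing more can be done
None
```

I hooked the loop under the keeper's lip, threw the lever over past centre until it lay on its stop, backed the arm away and handed the job in at about 20 s. No verdict is reported.

**How it went**
- **Hooking:** I felt for the keeper foot (peak about 13 N at the wrist) and then drew the bar back to its seat. On contact the wrist read about 8 N in y and 8 N in z, with the fingers still on the loop.
- **Lever:** The readings at the ends of the move calls were at most about 10 N while throwing it. I then pressed it on its stop with about 27–30 N.

**Last checks**
- **Lever:** The plate is flat at z about 103.5 mm. Its slope measures 0.013 rad from the top camera and a noisier 0.038 rad from the side; both are inside 0.06.
- **Bar:** It sits at mould y 57.5–58 mm, z about 90 mm, under the lip.
- **Gap:** The parting line went from a clear dark gap of about 2 mm to a faint line, which I read as shut.
- **Bystanders:** They look unmoved in the pictures; I did not measure their positions again.
- **Spring stretch:** I could not measure it directly, either now or for the tension step on the way. The lever's resistance from about 1.4 rad down was consistent with tension in the loop.

**What disagreed:** The cameras put the fingertips about 27–33 mm short of the reported TCP, not 11 mm ahead of it as stated. I worked from the camera measurements, and contact with the foot, keeper and lever matched them.

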